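# Load the laser marking jig, steer the pilot spot onto its mark and start

### The job

Get the laser marking bench ready and start it: pull the jig's clamp lever over to open it, slide the shank of every punch lying on the bench through a free eye of the jig (any punch in any eye) until its handle is fully home against the plate, then push the lever right back over to clamp them. Turn the two brass screws on top of the fold mirror's mount in turn until the red pilot spot sits centred on the cross, inside the ring, on the white setting plate, and only then press the green start button right down and let it go. Do not touch the mirror itself, leave the other things on the bench alone, and put back any punch that gets knocked out.

Things in the scene. Friction and masses are not known exactly. Their poses are not given: they have to be found in the camera images.
- punch1_mid (a point): midpoint of the handle of a drift punch (red band near its tail), on its axis; x axis points to the tip. Square beech handle 22 x 22 x 90 mm, then a round steel shank 11 mm in diameter, 90 mm long, its last 12 mm tapering to 5 mm. About 180 g; balances 20 mm ahead of this point. Starts lying on a flat of the handle (axis 11 mm up; any flat may come up). May be absent
- punch2_mid (a point): midpoint of the handle of a drift punch (green band near its tail), on its axis; x axis points to the tip. Square beech handle 22 x 22 x 90 mm, then a round steel shank 11 mm in diameter, 90 mm long, its last 12 mm tapering to 5 mm. About 180 g; balances 20 mm ahead of this point. Starts lying on a flat of the handle (axis 11 mm up; any flat may come up). May be absent
- punch3_mid (a point): midpoint of the handle of a drift punch (blue band near its tail), on its axis; x axis points to the tip. Square beech handle 22 x 22 x 90 mm, then a round steel shank 11 mm in diameter, 90 mm long, its last 12 mm tapering to 5 mm. About 180 g; balances 20 mm ahead of this point. Starts lying on a flat of the handle (axis 11 mm up; any flat may come up). May be absent
- seat1 (a point): left seat of the jig: where a punch's handle midpoint is when fully home (shoulder against first plate, shank through both eyes). x axis: the way in. Eye: 14 mm round hole on the x axis, 65 mm above the bench, through two upright 8 mm plates, near faces 45 and 97 mm ahead, tops 18 mm above the axis. A let-go handle hangs free and droops 4 mm; seats 65 mm apart; 12 mm board below
- seat2 (a point): middle seat of the jig: where a punch's handle midpoint is when fully home (shoulder against first plate, shank through both eyes). x axis: the way in. Eye: 14 mm round hole on the x axis, 65 mm above the bench, through two upright 8 mm plates, near faces 45 and 97 mm ahead, tops 18 mm above the axis. A let-go handle hangs free and droops 4 mm; seats 65 mm apart; 12 mm board below
- seat3 (a point): right seat of the jig: where a punch's handle midpoint is when fully home (shoulder against first plate, shank through both eyes). x axis: the way in. Eye: 14 mm round hole on the x axis, 65 mm above the bench, through two upright 8 mm plates, near faces 45 and 97 mm ahead, tops 18 mm above the axis. A let-go handle hangs free and droops 4 mm; seats 65 mm apart; 12 mm board below
- clamp (a joint): clamp lever at the jig's right end: 0 = open, 1.0 = fully clamped (starts so). A 60 mm bar pivoting at its foot that stays where it is left; open it leans towards the robot, clamped it leans away (+x of the board), which lowers an aluminium bar over the shanks between the two plates; swing 1.0 rad; a light push on the ball does it
- clamp_tip (a point): centre of the red ball, 26 mm in diameter, at the end of the clamp lever, 87 mm above the bench at either end of its swing; the lever's pivot lies 53 mm below it. Clamping carries it 58 mm along the board's +x in an arc that rises 7 mm midway; opening brings it back
- pan_screw (a joint): turn of the pan screw (blue cap), rad, positive anticlockwise seen from above, range -3.3 to 3.3. Each rad moves the spot 18 mm along +x of the board over the setting plate. Friction 0.05 N m, stays where it is left
- pan_screw_knob (a point): centre of the pan screw's knob (blue cap): upright round fluted brass knob, 30 mm in diameter and 28 mm high, 208 mm above the bench, on top of the fold mirror's mount; free all round, the other knob is 76 mm away (centre to centre); below it is a thin stem for 10 mm, then the mount
- tilt_screw (a joint): turn of the tilt screw (yellow cap), rad, positive anticlockwise seen from above, range -3.3 to 3.3. Each rad moves the spot 18 mm up the slope of the setting plate (away from the mirror). Friction 0.05 N m, stays where it is left
- tilt_screw_knob (a point): centre of the tilt screw's knob (yellow cap), like the other; it rides on the mirror frame and shifts up to 4 mm as the pan screw is turned
- mirror: the round mirror, 54 mm in diameter, upright on the front of the mount below the two knobs, centre 140 mm above the bench; not to be touched
- spot_dot (a point): centre of the red pilot spot, 12 mm in diameter, on the face of the white setting plate
- mark_centre (a point): centre of the target mark on the setting plate's face: a black cross in a black ring of 29 mm inner and 35 mm outer diameter. Its axes are those of the board, not tilted with the plate
- plate_centre (a point): middle of the setting plate's face: white plate 170 mm wide (along x of the board) and 125 mm up the slope, 80 mm above the bench, sloping 25 degrees from level, facing up and towards the mirror (+y of the board). Its axes are those of the board: x away from the robot side, y towards the mirror, z up
- start (a joint): green start button: 0 up, 0.006 m fully pressed; springs back; 5 N presses it right down
- start_top (a point): centre of the top of the green start button, 32 mm in diameter, on a grey console 50 mm high; top about 68 mm above the bench; pressed straight down
- spray_can: bystander, to be left alone: yellow can, 54 mm wide, 170 mm tall; origin at its underside
- cup: bystander, to be left alone: white cup, 70 mm wide, 50 mm tall; origin at its underside
- spool: bystander, to be left alone: orange spool, 60 mm wide, 45 mm tall; origin at its underside

How it is judged (in metres and radians):
On the way, in this order (a step that is already met when the one before it is completed fails the run):
1. every punch is fully home in an eye of the jig, the clamp still open (((distance between punch1_mid and seat1 below 0.01 m and angle between the x axis of punch1_mid and the x axis of seat1, either way round below 0.15 rad) or (distance between punch1_mid and seat2 below 0.01 m and angle between the x axis of punch1_mid and the x axis of seat2, either way round below 0.15 rad) or (distance between punch1_mid and seat3 below 0.01 m and angle between the x axis of punch1_mid and the x axis of seat3, either way round below 0.15 rad)) and ((distance between punch2_mid and seat1 below 0.01 m and angle between the x axis of punch2_mid and the x axis of seat1, either way round below 0.15 rad) or (distance between punch2_mid and seat2 below 0.01 m and angle between the x axis of punch2_mid and the x axis of seat2, either way round below 0.15 rad) or (distance between punch2_mid and seat3 below 0.01 m and angle between the x axis of punch2_mid and the x axis of seat3, either way round below 0.15 rad)) and ((distance between punch3_mid and seat1 below 0.01 m and angle between the x axis of punch3_mid and the x axis of seat1, either way round below 0.15 rad) or (distance between punch3_mid and seat2 below 0.01 m and angle between the x axis of punch3_mid and the x axis of seat2, either way round below 0.15 rad) or (distance between punch3_mid and seat3 below 0.01 m and angle between the x axis of punch3_mid and the x axis of seat3, either way round below 0.15 rad)) and value of joint clamp below 0.4 rad), for 0.2 s.
2. the clamp lever has been pushed over (value of joint clamp above 0.8 rad), for 0.2 s.
3. the start button has been pressed with the spot on the mark and the punches home and clamped (distance between spot_dot and mark_centre below 0.008 m and value of joint clamp above 0.8 rad and value of joint start above 0.0042 m and ((distance between punch1_mid and seat1 below 0.01 m and angle between the x axis of punch1_mid and the x axis of seat1, either way round below 0.15 rad) or (distance between punch1_mid and seat2 below 0.01 m and angle between the x axis of punch1_mid and the x axis of seat2, either way round below 0.15 rad) or (distance between punch1_mid and seat3 below 0.01 m and angle between the x axis of punch1_mid and the x axis of seat3, either way round below 0.15 rad)) and ((distance between punch2_mid and seat1 below 0.01 m and angle between the x axis of punch2_mid and the x axis of seat1, either way round below 0.15 rad) or (distance between punch2_mid and seat2 below 0.01 m and angle between the x axis of punch2_mid and the x axis of seat2, either way round below 0.15 rad) or (distance between punch2_mid and seat3 below 0.01 m and angle between the x axis of punch2_mid and the x axis of seat3, either way round below 0.15 rad)) and ((distance between punch3_mid and seat1 below 0.01 m and angle between the x axis of punch3_mid and the x axis of seat1, either way round below 0.15 rad) or (distance between punch3_mid and seat2 below 0.01 m and angle between the x axis of punch3_mid and the x axis of seat2, either way round below 0.15 rad) or (distance between punch3_mid and seat3 below 0.01 m and angle between the x axis of punch3_mid and the x axis of seat3, either way round below 0.15 rad))), for 0.05 s.
At the end, for the whole second after the job is handed in: every punch present fully home in an eye (handle centre within 10 mm of its seat, axis within 0.15 rad), clamp lever over (beyond 0.8 rad), spot within 8 mm of the mark's centre, start button pressed once all that was so, and up again (((distance between punch1_mid and seat1 below 0.01 m and angle between the x axis of punch1_mid and the x axis of seat1, either way round below 0.15 rad) or (distance between punch1_mid and seat2 below 0.01 m and angle between the x axis of punch1_mid and the x axis of seat2, either way round below 0.15 rad) or (distance between punch1_mid and seat3 below 0.01 m and angle between the x axis of punch1_mid and the x axis of seat3, either way round below 0.15 rad)) and ((distance between punch2_mid and seat1 below 0.01 m and angle between the x axis of punch2_mid and the x axis of seat1, either way round below 0.15 rad) or (distance between punch2_mid and seat2 below 0.01 m and angle between the x axis of punch2_mid and the x axis of seat2, either way round below 0.15 rad) or (distance between punch2_mid and seat3 below 0.01 m and angle between the x axis of punch2_mid and the x axis of seat3, either way round below 0.15 rad)) and ((distance between punch3_mid and seat1 below 0.01 m and angle between the x axis of punch3_mid and the x axis of seat1, either way round below 0.15 rad) or (distance between punch3_mid and seat2 below 0.01 m and angle between the x axis of punch3_mid and the x axis of seat2, either way round below 0.15 rad) or (distance between punch3_mid and seat3 below 0.01 m and angle between the x axis of punch3_mid and the x axis of seat3, either way round below 0.15 rad)) and distance between spot_dot and mark_centre below 0.008 m and value of joint clamp above 0.8 rad and value of joint start below 0.002 m); the robot touches nothing.
It fails at once if the start button is pressed while the spot is off the mark or the clamp open (value of joint start above 0.0042 m and (not (distance between spot_dot and mark_centre below 0.008 m) or not (value of joint clamp above 0.8 rad))).
It fails at once if the mirror is touched (contact force between mirror and anything else above 1 N).
It fails at once if a bystander is disturbed (distance of any of spray_can, cup, spool from where it was at the start of the episode above 0.05 m).
Of punch1, punch2, punch3 only 2 to 3 are there at a start; the rules pass over those that are not, and their reading is None.
At some moment in a run one of punch1, punch2, punch3 may be knocked a few centimetres aside while the robot is not near it.
Once in a run the grip may slacken for a moment while it holds something.
It also fails if it takes over 208 s, if anything falls off the work surface, if the arm or the gripper's body presses on something with over 40 N, if the wrist force passes 120 N, or if a joint passes its speed limit or range.

### The arm

A 6-joint arm with a two-finger parallel gripper is mounted at the origin on the work surface. World frame = base frame: x ahead of the robot, y to its left, z up, the work surface at z = 0. Lengths are in mm, angles in degrees, forces in N, time in s.
With the tool pointing down it reaches from about 350 to 850 mm from the base axis. Payload 8.1 kg.
Tool frame: the origin (TCP) lies between the finger pads; the fingertips stand 22 mm ahead of it and the grasp point (between the pads) lies 3 mm ahead of it; z points along the fingers, y is the direction in which the jaws open and shut (so a half turn about z gives the same grasp; the last joint's range is limited). The gripper opens to 85 mm and grips with 20 to 120 N. Pads are 22 mm wide; open, the fingers measure 114 mm over their backs; the gripper's body (76 mm by 85 mm) begins 54 mm behind the grasp point. The pads swing forward as they close: fully open they stand 13 mm farther back than shut.
Start: joints at [60.768, 7.471, 85.268, -0, 87.261, -4.893], TCP at [247.263, 546.687, 253.292] pointing down, gripper open.
Joint ranges: [-169.43, 169.43], [-51.17, 129.36], [1.28, 143.12], [-76.62, 256.62], [0, 156.53], [-152.29, 152.29]. Speed limits (degrees/s): [136.94, 136.94, 159.86, 180, 180, 180].

### API

Orientations are given as [roll, pitch, yaw] about the fixed x, y, z axes, in that order (R = Rz(yaw) Ry(pitch) Rx(roll)).
In Python, from bench import r gives the robot as it stands.
- The arm moves only by the tool drive_tool, never from a script. Its argument "moves" is a list of rows, each a list of 2 entries, a list of its own where there are three numbers: the shift along the world's x, y, z in mm, then the turn about the world's z in degrees. A call has exactly 8 rows; each row is the pose to reach, as a shift and turn from the pose commanded when the call began; what a row does not reach only later rows make up. A row lasts 1/12 s, in which the tool goes at most 41.7 mm and 7.16 degrees, less where a joint would pass 70% of its speed; a pose out of reach is approached as far as the arm can. A call with a gripper value outside its range is refused whole. "fingers" is the finger opening in mm, from 0 to 85.4, set as the call begins (left out, the last holds). The fingers move at their own pace and stop on an object; "squeeze" is the grip in N (left out, the last holds). Time passes only in rows, so rows that repeat a pose let the fingers close, or fill a call up. It gives the time, the measured TCP pose, the force and the opening at its end, in the units of the state.
- r.sense(): the state, without advancing time (a new reading comes with each control period).
- r.snapshot(name): name is "side" or "top"; returns a dict with "pixels" (384x512x3 uint8, red, green, blue), "camera_matrix" (3x3 intrinsics, pixels), "k1" (the pictures are not rectified: a ray, as slopes to the right and down, at radius r is drawn at 1 + k1 r^2 times it, then the intrinsics apply), "xyz" and "orientation" of the camera in the world. Camera axes: x right, y down, z forward; pixel columns grow to the right and rows downward; lengths in mm; the calibration is good to about 2 mm. A picture is of the moment at which its call begins. There is no depth.
- r.hand_in(): hands the job in, once; it reports no verdict.
The state is a dict: "time": time; "joint_pos": joint angles; "qd": joint speeds; "joint_efforts": joint torques, N m; "tool_pos": TCP position; "tcp_rot": TCP orientation; "ft_force": force on the tool from outside, world axes, zero at the start; "wrist_torque": the same for the moment, N m; "finger_gap": finger opening in mm.
Only numpy, scipy, OpenCV 4.12 (cv2) and the standard library are available. Lean on these libraries where they do the work, as an engineer would, in place of code of your own. Each camera call takes 0.05 s, during which the arm holds its last target.

## Working session

There is one attempt and no reset: what is moved stays moved. The work goes in short steps, Python scripts to look and compute and a tool call to move; the robot and the scene stay as the last step left them, time stands still between calls to the robot, and variables do not carry over. Pictures are saved under pics/ and viewed, and the job is handed in when it is done.

Besides the shell and the picture viewer there is one more tool, called after "Request:" as name([rows], argument=value, ...), one row to a line, values as JSON. drive_tool: Moves the arm, as the interface text tells. Its arguments: {"type":"object","properties":{"moves":{"type":"array","items":{"type":"array"}},"fingers":{"type":"number"},"squeeze":{"type":"number"}},"required":["moves"]}

```bash
ls; mkdir -p pics; cat > h.py <<'E'
import numpy as np, cv2
from scipy.spatial.transform import Rotation as R
from bench import r
def snap(n,f=None):
    s=r.snapshot(n)
    if f: cv2.imwrite('pics/'+f,cv2.cvtColor(s['pixels'],cv2.COLOR_RGB2BGR))
    return s
E
python3 - <<'E'
from h import *
print(r.sense())
for n in('side','top'):
    s=snap(n,n+'0.png'); print({k:v for k,v in s.items() if k!='pixels'})
    im=cv2.imread('pics/%s0.png'%n); cv2.imwrite('pics/%s0b.png'%n,cv2.resize(im,(800,600),interpolation=cv2.INTER_CUBIC))
E
```

```text
pics
{'time': 0.0, 'joint_pos': array([ 6.07653285e+01,  7.51492208e+00,  8.53295846e+01, -1.32770084e-03,
        8.72621743e+01, -4.89423849e+00]), 'qd': array([ 0.01592825,  0.0159306 , -0.05927957,  0.00959873,  0.07342812,
        0.15395745]), 'joint_efforts': array([ 1.51939485e-04, -5.69410086e+01, -5.00547802e+01, -1.43525563e-04,
        1.50642759e-02, -1.50297575e-05]), 'tool_pos': array([247.04025566, 546.21754861, 252.24341509]), 'tcp_rot': array([-1.79893595e+02, -7.78043610e-03,  1.55659624e+02]), 'ft_force': array([ 0.39748305, -0.35220707,  0.28765503]), 'wrist_torque': array([0.01444165, 0.06945116, 0.02356842]), 'finger_gap': 85.33741771496251}
{'camera_matrix': array([[375.40524688,   0.        , 256.57364487],
       [  0.        , 375.40524688, 197.79326047],
       [  0.        ,   0.        ,   1.        ]]), 'k1': 0.034924721961368865, 'xyz': array([ -62.94653702, -778.18470104,  908.48163912]), 'orientation': array([-126.59657939,   -0.32630715,  -37.58365012])}
{'camera_matrix': array([[373.8593497 ,   0.        , 261.17476927],
       [  0.        , 373.8593497 , 192.49654909],
       [  0.        ,   0.        ,   1.        ]]), 'k1': 0.015274731757117974, 'xyz': array([ 298.66832933,   -9.27902587, 1303.89416766]), 'orientation': array([-167.68740172,    0.17350841,  -84.26388647])}
```

View pics/side0b.png

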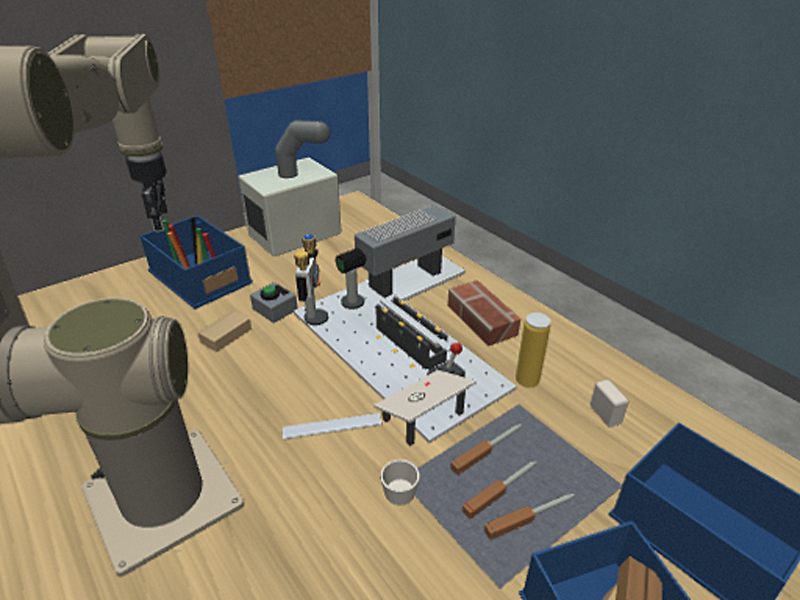

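View pics/top0b.png

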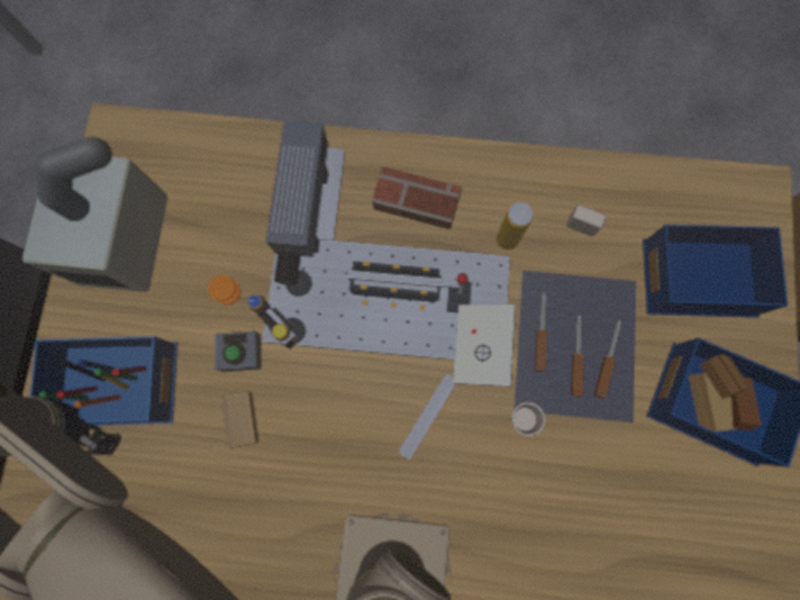

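```bash
cat >> h.py <<'E'
def ray(s,uv):
    K=s['camera_matrix'];uv=np.atleast_2d(np.asarray(uv,float))
    d=np.array([[ (u-K[0,2])/K[0,0],(v-K[1,2])/K[1,1]] for u,v in uv]); x=d.copy()
    for _ in range(20): x=d/(1+s['k1']*(x**2).sum(1,keepdims=True))
    D=np.c_[x,np.ones(len(x))]@R.from_euler('xyz',s['orientation'],degrees=True).as_matrix().T
    return s['xyz'],D/np.linalg.norm(D,axis=1,keepdims=True)
def onz(s,uv,z):
    o,D=ray(s,uv); return o+D*((z-o[2])/D[:,2])[:,None]
def tri(s1,a,s2,b):
    o1,D1=ray(s1,a);o2,D2=ray(s2,b);out=[]
    for d1,d2 in zip(D1,D2):
        t=np.linalg.lstsq(np.c_[d1,-d2],o2-o1,rcond=None)[0]
        p,q=o1+t[0]*d1,o2+t[1]*d2; out.append(np.r_[(p+q)/2,np.linalg.norm(p-q)])
    return np.array(out)
def proj(s,P):
    P=np.atleast_2d(P); Rm=R.from_euler('xyz',s['orientation'],degrees=True).as_matrix()
    c=(P-s['xyz'])@Rm; x=c[:,:2]/c[:,2:]; x=x*(1+s['k1']*(x**2).sum(1,keepdims=True))
    K=s['camera_matrix']; return np.c_[x[:,0]*K[0,0]+K[0,2],x[:,1]*K[1,1]+K[1,2]]
def zoom(f,x0,y0,w,h,k,out):
    im=cv2.imread('pics/'+f)[y0:y0+h,x0:x0+w]; im=cv2.resize(im,None,fx=k,fy=k,interpolation=cv2.INTER_CUBIC)
    im=cv2.convertScaleAbs(im,alpha=1.4,beta=10)
    for i in range(0,w,10):
        if (x0+i)%10==0 or 1:
            x=(-x0)%10+i
            if x<w: cv2.putText(im,str(x0+x),(int(x*k),8),0,.3,(0,255,255),1); cv2.line(im,(int(x*k),10),(int(x*k),14),(0,255,255),1)
    for i in range(0,h,10):
        y=(-y0)%10+i
        if y<h: cv2.putText(im,str(y0+y),(0,int(y*k)+3),0,.3,(0,255,255),1); cv2.line(im,(20,int(y*k)),(24,int(y*k)),(0,255,255),1)
    cv2.imwrite('pics/'+out,im)
E
python3 - <<'E'
from h import *
zoom('top0.png',320,165,100,110,5,'t_p.png')
zoom('top0.png',165,150,165,105,4.8,'t_j.png')
zoom('side0.png',160,140,180,145,4.4,'s_j.png')
zoom('side0.png',240,220,160,140,4.4,'s_p.png')
E
```

```text
(no output)
```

View pics/t_p.png

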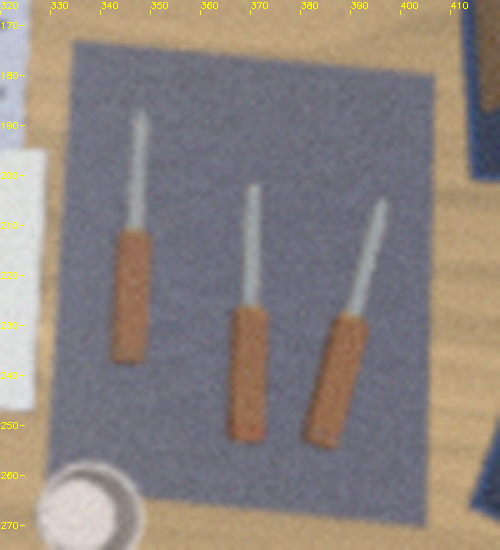

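View pics/t_j.png

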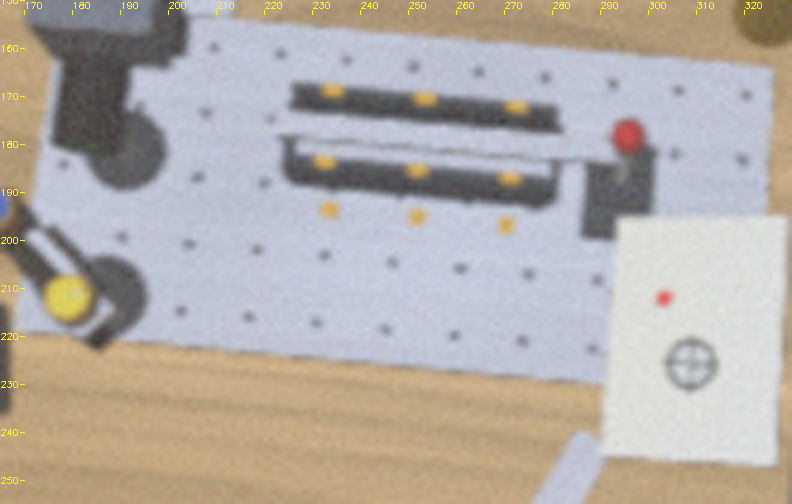

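View pics/s_j.png

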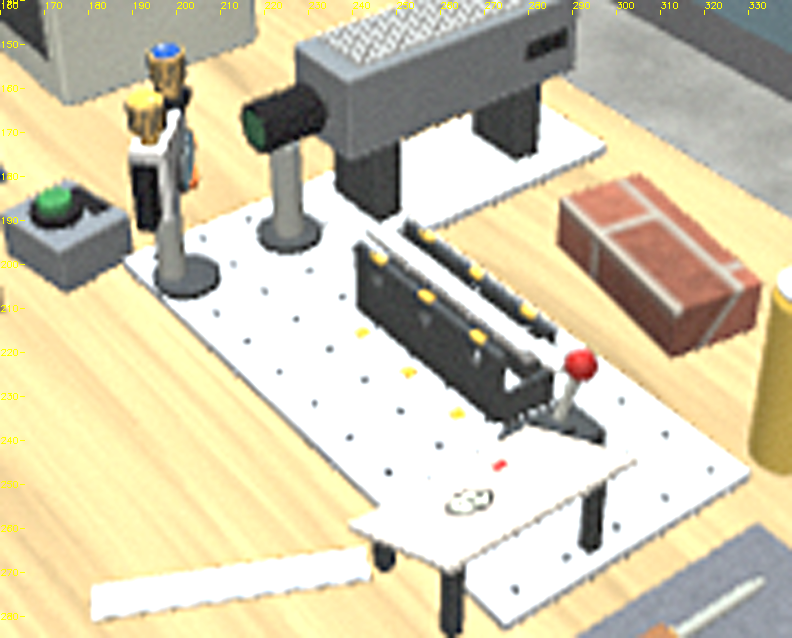

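View pics/s_p.png

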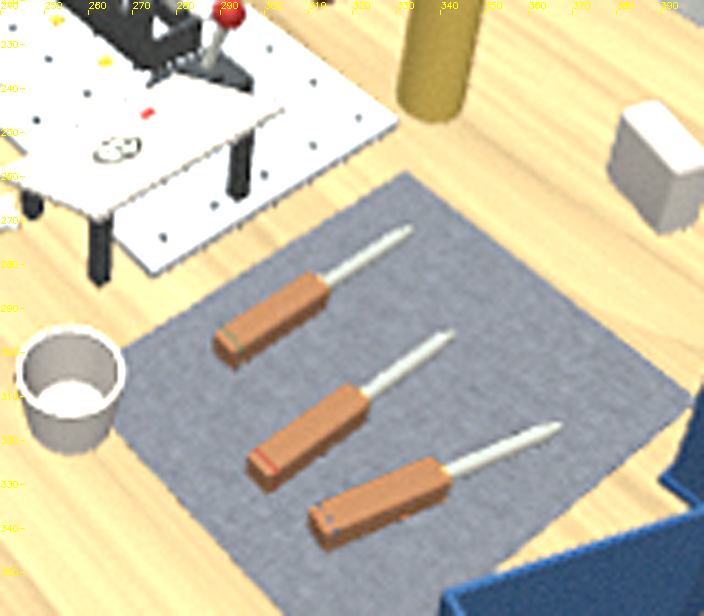

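```bash
cat >> h.py <<'E'
def blobs(s,cond,amin=3,roi=None):
    im=s['pixels'].astype(int); r_,g,b=im[...,0],im[...,1],im[...,2]
    m=cond(r_,g,b).astype(np.uint8)
    if roi: q=np.zeros_like(m);q[roi[1]:roi[3],roi[0]:roi[2]]=1;m=m*q
    n,l,st,c=cv2.connectedComponentsWithStats(m)
    out=[]
    for i in range(1,n):
        if st[i,4]>=amin:
            out.append((c[i],st[i,4],st[i,:4]))
    return out,m,l
yel=lambda r,g,b:(r-b>60)&(g-b>40)&(r-g<75)
red=lambda r,g,b:(r-g>70)&(r-b>60)
E
python3 - <<'E'
from h import *
import pickle
s=snap('side');t=snap('top'); pickle.dump((s,t),open('st0.pkl','wb'))
print(t['pixels'][184,232],t['pixels'][194,232],t['pixels'][210,240],s['pixels'][216,241],s['pixels'][199,244],s['pixels'][230,200])
for n,i,roi in(('t',t,(215,155,300,205)),('s',s,(225,185,300,250))):
    for c,a,bb in blobs(i,yel,2,roi)[0]: print(n,c.round(1),a)
for n,i,roi in(('t',t,(280,165,330,230)),('s',s,(250,210,300,260))):
    for c,a,bb in blobs(i,red,2,roi)[0]: print(n,'red',c.round(1),a,bb)
zoom('top0.png',125,160,80,80,7,'t_m.png')
E
```

```text
[131 108  56] [138 124  92] [134 139 151] [184 161 101] [43 42 39] [198 171 124]
t [233.8 168.6] 5
t [253.2 170.4] 5
t [272. 172.] 3
t [232.  183.5] 6
t [251. 185.] 3
t [271. 187.] 3
t [233.3 193.3] 3
t [251.5 194.5] 4
t [270.  196.5] 2
s [281.1 199.3] 580
s [257.  193.3] 7
s [246.  198.5] 6
s [256.4 206.8] 8
s [241.8 215.2] 6
s [268.3 215.9] 9
s [297.5 220.8] 4
s [252.5 224. ] 8
s [263.6 233.3] 9
s [229.2 245.1] 93
t red [295.3 177.6] 10 [294 176   4   4]
t red [303.  211.5] 2 [303 211   1   2]
s red [291.7 222.3] 31 [289 220   6   6]
s red [272.8 245.4] 5 [272 245   3   2]
```

View pics/t_m.png

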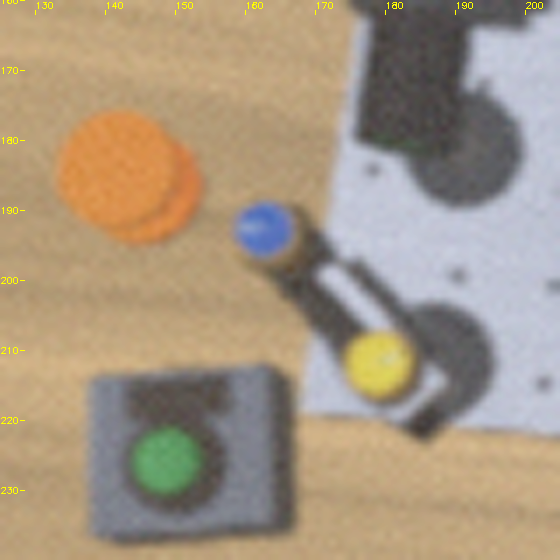

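```bash
cat >> h.py <<'E'
import pickle
def wc(s,c,rad,f,frac=.35):
    im=cv2.GaussianBlur(s['pixels'],(0,0),.6).astype(float)
    c=np.asarray(c,float)
    for _ in range(4):
        x0,y0=np.round(c).astype(int)
        yy,xx=np.mgrid[y0-rad:y0+rad+1,x0-rad:x0+rad+1]
        p=im[y0-rad:y0+rad+1,x0-rad:x0+rad+1]
        w=f(p[...,0],p[...,1],p[...,2]); bg=np.percentile(w,15); w=np.clip(w-bg-frac*(w.max()-bg),0,None)
        c=np.array([(w*xx).sum(),(w*yy).sum()])/w.sum()
    return c
Y=lambda r,g,b:(r+g)/2-b
RD=lambda r,g,b:r-(g+b)/2
G=lambda r,g,b:g-(r+b)/2
B=lambda r,g,b:b-(r+g)/2
E
cat > m1.py <<'E'
from h import *
s,t=pickle.load(open('st0.pkl','rb'))
L=dict(n1=((246,198.5),(232,183.7),Y,3),n2=((256.4,206.8),(251,185.2),Y,3),n3=((268.3,215.9),(270.5,186.8),Y,3),
f1=((257,193.3),(233.8,168.6),Y,3),f3=((279.8,210),(272,172),Y,3),f2=((268,201.5),(253,170.4),Y,3),
b1=((241.8,215.2),(232.3,193.6),Y,3),b2=((252.5,224),(251.3,194.8),Y,3),b3=((263.6,233.3),(269.7,196.5),Y,3),
ball=((291.7,222.3),(295,177.5),RD,5),spot=((272.8,245.4),(302.7,211.5),RD,3),
pan=((197,151),(162.5,192.5),B,4),tilt=((192,162),(178.5,211.5),Y,5),btn=((171.5,186),(148,225.5),G,6))
for k,(a,b,f,rad) in L.items():
    a2,b2=wc(s,a,rad,f),wc(t,b,rad,f)
    print(k,a2.round(1),b2.round(1),tri(s,a2,t,b2).round(1)[0])
E
python3 m1.py
```

```text
n1 [245.8 198.3] [232.2 183.5] [5.847e+02 1.210e+02 8.330e+01 4.000e-01]
n2 [256.5 206.8] [251.4 185.1] [5.85e+02 5.62e+01 8.42e+01 4.00e-01]
n3 [268.2 215.9] [270.8 186.9] [ 5.854e+02 -9.000e+00  8.450e+01  1.000e-01]
f1 [257.4 193.1] [233.9 168.6] [637.4 120.7  84.    2.4]
f3 [280.2 209.1] [272.2 172. ] [637.3  -9.7  89.4   3.2]
f2 [268.5 199.8] [253.  170.2] [636.5  54.9  92.1   3.4]
b1 [241.9 215.1] [233.2 193.2] [5.662e+02 1.210e+02 1.300e+01 5.000e-01]
b2 [252.4 224.1] [251.5 194.8] [5.669e+02 5.620e+01 1.250e+01 5.000e-01]
b3 [263.6 233.5] [270.  196.5] [567.1  -9.3  13.1   0.8]
ball [291.6 221.9] [295.4 177.9] [622.8 -88.   91.7   0. ]
spot [273.  245.3] [302.9 211.7] [ 513.7 -123.3   73.8    0.7]
pan [197.3 151.1] [162.4 192.3] [5.044e+02 3.082e+02 2.241e+02 4.000e-01]
tilt [192.1 161.9] [178.4 211.6] [451.5 252.8 223.9   1. ]
btn [171.8 184.8] [148.2 225.4] [417.9 382.9  69.    0.6]
```

```bash
cat > m2.py <<'E'
from h import *
import sys
s,t=pickle.load(open('st0.pkl','rb'))
tp=t['pixels'].astype(int);sp=s['pixels'].astype(int)
print(tp[200,348],tp[230,345],tp[220,355],sp[280,318],sp[290,300],sp[300,330])
brown=lambda r,g,b:(r-b>25)
for n,i,roi in(('t',t,(336,180,404,262)),('s',s,(285,265,375,350))):
    bl,m,l=blobs(i,brown,40,roi)
    for k,(c,a,bb) in enumerate(bl):
        pts=np.argwhere(l==l[int(c[1]),int(c[0])])[:,::-1].astype(np.float32)
        rc=cv2.minAreaRect(pts); print(n,'handle',c.round(1),a,rc)
    br=i['pixels'].astype(int).sum(2)
    med=np.median(br[roi[1]:roi[3],roi[0]:roi[2]]); print(med)
    g=lambda r,g,b:(r+g+b>med*1.22)&(r-b<20)
    for c,a,bb in blobs(i,g,20,roi)[0]:print(n,'shank',c.round(1),a,bb)
E
python3 m2.py
```

```text
[ 95  97 100] [104  75  59] [74 77 87] [165 175 163] [147 105  70] [ 97 103 111]
t handle [346.  223.6] 162 ((346.0, 223.5), (25.0, 6.0), 90.0)
t handle [369.2 239.7] 175 ((369.24871826171875, 239.0311737060547), (6.577625751495361, 26.185611724853516), 2.385944128036499)
t handle [387.  240.6] 179 ((386.92620849609375, 240.4805908203125), (6.92221736907959, 26.21280860900879), 14.743562698364258)
226.0
t shank [347.2 199.3] 66 [345 187   5  24]
t shank [370.  213.8] 66 [369 202   3  24]
t shank [393.1 216.5] 60 [390 205   7  23]
t shank [340.9 258.8] 26 [336 257  11   5]
s handle [299.1 273.8] 306 ((300.2775573730469, 272.4908752441406), (9.067724227905273, 41.339813232421875), 57.65255355834961)
s handle [362.9 273.6] 477 ((357.5, 278.0), (26.0, 33.0), 90.0)
s handle [301.3 292. ] 262 ((301.2307434082031, 291.8461608886719), (9.429903030395508, 29.39910888671875), 56.30992889404297)
s handle [309.4 318.8] 307 ((309.5600280761719, 318.5800476074219), (10.0, 31.80000114440918), 53.13010025024414)
s handle [326.1 333.7] 350 ((326.2586364746094, 333.6034851074219), (10.767127990722656, 34.139671325683594), 66.80140686035156)
s handle [366.6 341.1] 144 ((365.9451904296875, 343.0205383300781), (8.54969310760498, 27.647708892822266), 51.009010314941406)
s handle [287.9 345.6] 59 ((289.5, 344.0), (9.0, 10.0), 0.0)
321.0
s shank [290.4 268.3] 92 [285 265  17  11]
s shank [322.8 277.3] 58 [314 271  19  14]
s shank [332.1 301.9] 61 [323 295  20  15]
s shank [353.9 321.2] 75 [342 316  26  12]
```

```bash
cat > m3.py <<'E'
from h import *
def punches(s,t,seeds_t,seeds_s):
    res=[]
    for (ht,st),(hs,ss) in zip(seeds_t,seeds_s):
        out=[]
        for i,hseed,sseed in((t,ht,st),(s,hs,ss)):
            cs=np.array(sseed);ch=np.array(hseed)
            x0,y0=(np.minimum(cs,ch)-25).astype(int).clip(0);x1,y1=(np.maximum(cs,ch)+25).astype(int)
            roi=(x0,y0,x1,y1)
            br=i['pixels'].astype(int).sum(2);med=np.median(br[y0:y1,x0:x1])
            _,mh,lh=blobs(i,lambda r,g,b:(r-b>25),40,roi)
            _,ms,ls=blobs(i,lambda r,g,b:(r+g+b>med*1.2)&(r-b<22),15,roi)
            def pick(l,c):
                q=np.argwhere(l>0)[:,::-1]; k=q[((q-c)**2).sum(1).argmin()]; return np.argwhere(l==l[k[1],k[0]])[:,::-1].astype(float)
            out.append((pick(lh,ch),pick(ls,cs)))
        # shank: world pts at z=11 in both views
        dirs=[];
        r_=[]
        for i,(H,S) in zip((t,s),out):
            P=onz(i,S,11)[:,:2]; c=P.mean(0); d=np.linalg.svd(P-c)[2][0]
            Hc=onz(i,H,16)[:,:2]
            if (c-Hc.mean(0))@d<0: d=-d
            a=(P-c)@d; h=(Hc-c)@d; n=np.array([-d[1],d[0]])
            tip=c+d*a.max(); sho=c+d*a.min()
            r_.append((c,np.degrees(np.arctan2(d[1],d[0])),a.max()-a.min(),np.percentile(h,98)-a.min(),h.min(),h.max(),((Hc-c)@n).mean()))
            print('view c',c.round(1),'ang %.1f'%r_[-1][1],'len %.1f'%(a.max()-a.min()),'tip',tip.round(1),'sho',sho.round(1),'handle s range %.1f %.1f lat %.1f'%(h.min(),h.max(),((Hc-c)@n).mean()), 'Hc',Hc.mean(0).round(1))
        print('tri shank',tri(s,out[1][1].mean(0),t,out[0][1].mean(0)).round(1)[0],'tri handle',tri(s,out[1][0].mean(0),t,out[0][0].mean(0)).round(1)[0])
if __name__=='__main__':
    s,t=pickle.load(open('st0.pkl','rb'))
    punches(s,t,[((346,223.6),(347,199)),((369,239.7),(370,213.8)),((387,240.6),(393,216.5))],[((301,292),(322.8,277)),((309,319),(332,302)),((326,333.7),(354,321))])
    # plate corners, mark
    for n,i,c in(('t',t,(307,225)),('s',s,(266.5,253))):
        x0,y0=np.array(c).astype(int)-9; g=i['pixels'][y0:y0+19,x0:x0+19].astype(float).sum(2)
        w=np.clip(np.median(g)*.85-g,0,None); yy,xx=np.mgrid[y0:y0+19,x0:x0+19]
        if n=='s': w[:, :]=w*((abs(xx-c[0])<7)&(abs(yy-c[1])<4.5))
        m=np.array([(w*xx).sum(),(w*yy).sum()])/w.sum(); print(n,m)
        if n=='t':mt=m
        else:ms=m
    print('mark',tri(s,ms,t,mt))
    print('corners',onz(t,[(292.5,194.5),(289,244.5)],54),onz(t,[(326,194.5),(324.5,246.5)],106))
E
python3 m3.py
```

```text
view c [ 584.9 -281.2] ang 0.0 len 83.3 tip [ 629.5 -281.1] sho [ 546.2 -281.2] handle s range -131.1 -42.5 lat 1.2 Hc [ 497.7 -280. ]
view c [ 588.9 -277.8] ang 0.3 len 80.5 tip [ 631.4 -277.6] sho [ 550.9 -278. ] handle s range -144.2 -43.2 lat -3.6 Hc [ 493.6 -281.9]
tri shank [ 584.2 -280.5   16.2    1.4] tri handle [ 497.1 -280.2   11.9    2.6]
view c [ 541.2 -362.6] ang 1.3 len 81.8 tip [ 583.3 -361.7] sho [ 501.5 -363.5] handle s range -133.6 -43.4 lat 2.7 Hc [ 450.4 -361.9]
view c [ 543.4 -359.8] ang 0.3 len 80.7 tip [ 585.2 -359.6] sho [ 504.4 -360. ] handle s range -143.2 -44.4 lat -3.3 Hc [ 447.8 -363.7]
tri shank [ 5.405e+02 -3.616e+02  1.490e+01  2.000e-01] tri handle [ 450.  -362.5   12.6    1.4]
view c [ 539.8 -442.8] ang -12.9 len 81.8 tip [ 581.2 -452.3] sho [ 501.5 -434. ] handle s range -134.0 -42.6 lat 0.8 Hc [ 453.3 -422.1]
view c [ 543.5 -441.2] ang -12.9 len 82.9 tip [ 586.1 -450.9] sho [ 505.3 -432.5] handle s range -142.5 -43.6 lat -3.9 Hc [ 450.8 -424. ]
tri shank [ 539.8 -442.1   14.7    2. ] tri handle [ 453.1 -422.9   12.6    1.2]
t [308.66520101 225.50347325]
s [266.92594255 253.74023788]
mark [[ 469.57282532 -145.4464924    80.38390551    1.05950002]]
corners [[573.3897595  -85.44699587  54.        ]
 [403.11803126 -87.80419678  54.        ]] [[ 572.84315473 -191.30085629  106.        ]
 [ 403.78154788 -197.1702609   106.        ]]
```

Request:
drive_tool([
  [[0, 0, 40], 0],
  [[20, -30, 70], -7],
  [[40, -65, 75], -14],
  [[60, -100, 75], -21],
  [[80, -135, 75], -28],
  [[100, -170, 75], -35],
  [[120, -204, 75], -42],
  [[140, -236, 75], -49],
], fingers=60)

```text
time: 0.87
tool_pos: [387.7, 308.7, 328.3]
tcp_rot: [180.0, 0.0, 106.3]
ft_force: [0.7, 0.5, 0.1]
finger_gap: 60.1
```

Request:
drive_tool([
  [[20, -34, 0], -7],
  [[40, -68, 0], -14],
  [[60, -102, 0], -16.66],
  [[80, -136, 0], -16.66],
  [[100, -170, 0], -16.66],
  [[120, -204, 0], -16.66],
  [[140, -238, 0], -16.66],
  [[150, -255, 0], -16.66],
])

```text
time: 1.53
tool_pos: [538.5, 51.8, 327.8]
tcp_rot: [-180.0, 0.1, 89.8]
ft_force: [-0.3, -0.2, 0.1]
finger_gap: 59.8
```

Request:
drive_tool([
  [[18, -30, 0], 0],
  [[36, -60, -10], 0],
  [[54, -90, -30], 0],
  [[72, -120, -55], 0],
  [[85.5, -143.7, -85], 0],
  [[85.5, -143.7, -120], 0],
  [[85.5, -143.7, -155], 0],
  [[85.5, -143.7, -155], 0],
])

```text
time: 2.2
tool_pos: [617.8, -87.7, 163.6]
tcp_rot: [-179.2, -0.2, 89.9]
ft_force: [-1.8, 0.6, -1.7]
finger_gap: 60.1
```

```bash
python3 - <<'E'
from h import *
print(r.sense()['tool_pos'])
snap('side','a_s.png');snap('top','a_t.png')
zoom('a_s.png',240,150,120,110,6.5,'a_s1.png');zoom('a_t.png',230,130,110,110,6,'a_t1.png')
E
```

```text
[617.81721545 -87.68047424 163.61519537]
```

View pics/a_s1.png

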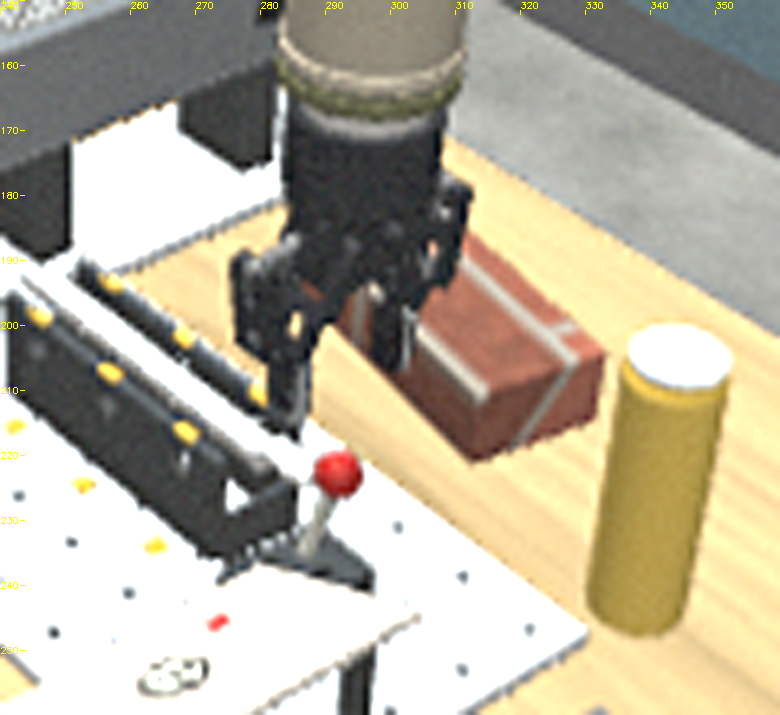

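View pics/a_t1.png

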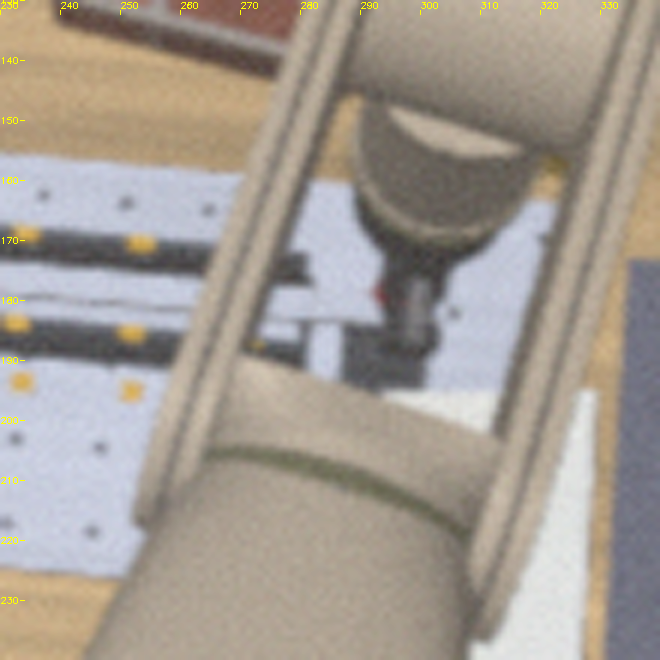

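Request:
drive_tool([
  [[0, 0, -25], 0],
  [[0, 0, -50], 0],
  [[0, 0, -70], 0],
  [[0, 0, -78], 0],
  [[0, 0, -78], 0],
  [[0, 0, -78], 0],
  [[0, 0, -78], 0],
  [[0, 0, -78], 0],
])

```text
time: 2.97
tool_pos: [624.4, -88.3, 98.1]
tcp_rot: [179.8, 0.1, 90.0]
ft_force: [0.1, 0.8, 0.6]
finger_gap: 60.0
```

Request:
drive_tool([
  [[-10, 0, -2], 0],
  [[-20, 0, -2], 0],
  [[-30, 0, -2], 0],
  [[-40, 0, -2], 0],
  [[-50, 0, -2], 0],
  [[-60, 0, -2], 0],
  [[-70, 0, -2], 0],
  [[-77, 0, -2], 0],
])

```text
time: 3.63
tool_pos: [549.0, -88.3, 95.5]
tcp_rot: [179.5, 0.1, 90.0]
ft_force: [45.1, 0.2, -33.4]
finger_gap: 60.3
```

Request:
drive_tool([
  [[-2, 0, 0], 0],
  [[-2, 0, 0], 0],
  [[-2, 0, 0], 0],
  [[5, 0, 0], 0],
  [[15, 0, 0], 0],
  [[15, 0, 0], 0],
  [[15, 0, 30], 0],
  [[15, 0, 60], 0],
])

```text
time: 4.3
tool_pos: [558.7, -87.6, 152.1]
tcp_rot: [-179.7, -0.1, 90.0]
ft_force: [0.6, 0.1, 0.3]
finger_gap: 59.7
```

Request:
drive_tool([
  [[0, 0, 40], 0],
  [[-5, -30, 60], -7],
  [[-15, -60, 60], -14],
  [[-25, -90, 60], -21],
  [[-35, -120, 60], -28],
  [[-45, -150, 60], -35],
  [[-47, -175, 60], -42],
  [[-47, -191, 60], -49],
], fingers=50)

```text
time: 4.97
tool_pos: [512.5, -281.6, 214.1]
tcp_rot: [179.9, 0.0, 40.5]
ft_force: [0.1, -0.6, -0.4]
finger_gap: 49.9
```

```bash
python3 - <<'E'
from h import *
print(r.sense()['tool_pos'])
s=snap('side','b_s.png');t=snap('top','b_t.png');pickle.dump((s,t),open('st1.pkl','wb'))
for f in 'b_s','b_t': cv2.imwrite('pics/%sb.png'%f,cv2.resize(cv2.imread('pics/%s.png'%f),(800,600),interpolation=cv2.INTER_CUBIC))
E
```

```text
[ 512.46985356 -281.62227093  214.08168429]
```

View pics/b_sb.png

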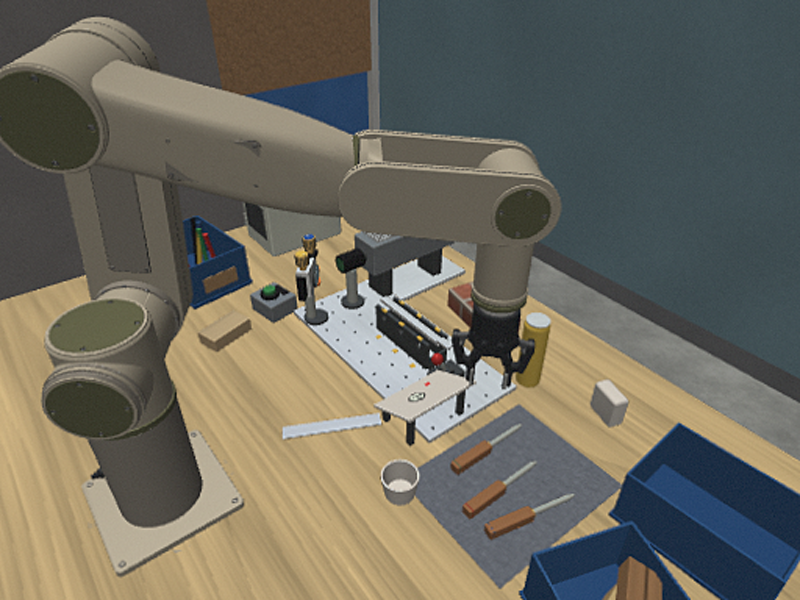

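View pics/b_tb.png

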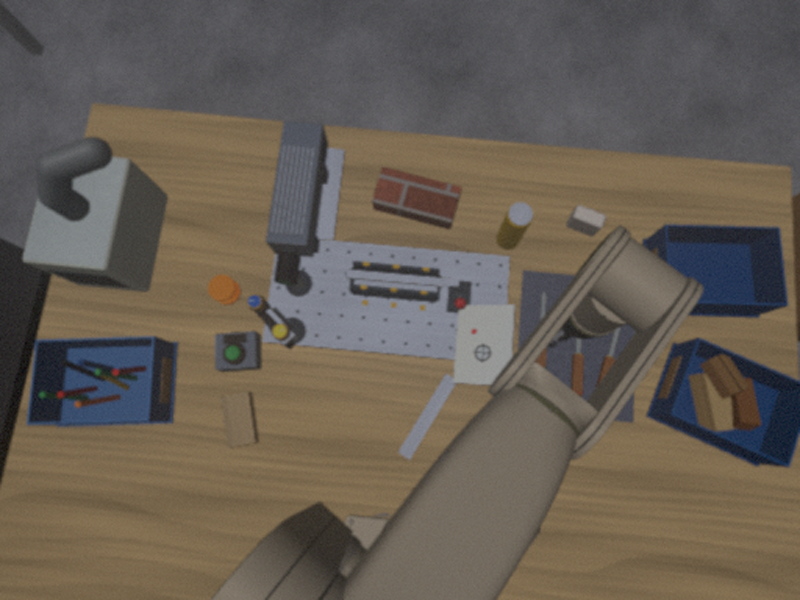

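Request:
drive_tool([
  [[0, -1, -20], -7],
  [[0, -1, -40], -14],
  [[0, -1, -60], -21],
  [[0, -1, -80], -28],
  [[0, -1, -100], -35],
  [[0, -1, -120], -41],
  [[0, -1, -130], -41],
  [[0, -1, -140], -41],
], fingers=50)

```text
time: 5.73
tool_pos: [513.5, -279.0, 72.5]
tcp_rot: [-180.0, 0.1, 0.3]
ft_force: [0.3, 0.0, -0.0]
finger_gap: 50.1
```

Request:
drive_tool([
  [[0, 0, -15], 0],
  [[0, 0, -30], 0],
  [[0, 0, -42], 0],
  [[0, 0, -48], 0],
  [[0, 0, -48], 0],
  [[0, 0, -48], 0],
  [[0, 0, -48], 0],
  [[0, 0, -48], 0],
])

```text
time: 6.4
tool_pos: [514.6, -280.5, 26.6]
tcp_rot: [179.9, -0.1, 0.0]
ft_force: [-0.2, 0.5, -0.3]
finger_gap: 49.9
```

```bash
python3 - <<'E'
from h import *
x=r.sense();print(x['tool_pos'],x['tcp_rot'],x['ft_force'])
snap('side','c_s.png')
zoom('c_s.png',260,200,120,130,5,'c_s1.png')
E
```

```text
[ 514.58669325 -280.54293061   26.56170184] [ 1.79937187e+02 -9.73584384e-02  2.74816036e-02] [-0.1689399   0.46845878 -0.34441613]
```

View pics/c_s1.png

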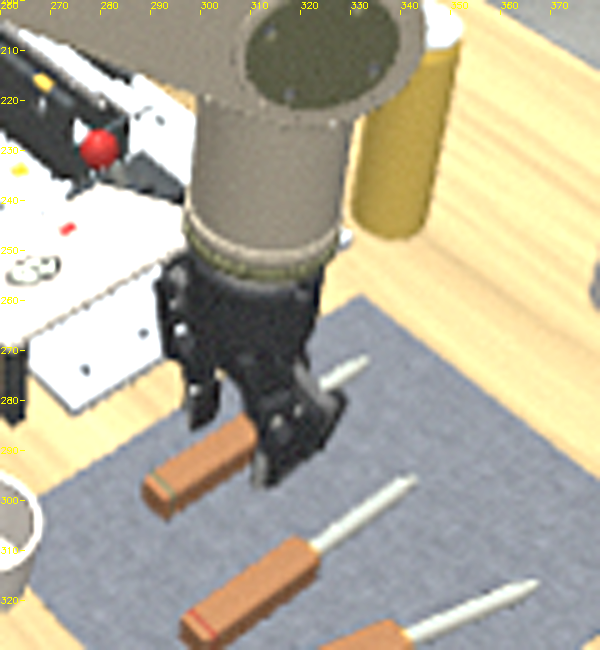

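Request:
drive_tool([
  [[0, 0, 0], 0],
  [[0, 0, 0], 0],
  [[0, 0, 0], 0],
  [[0, 0, 0], 0],
  [[0, 0, 0], 0],
  [[0, 0, 0], 0],
  [[0, 0, 0], 0],
  [[0, 0, 0], 0],
], fingers=10, squeeze=80)

```text
time: 7.12
tool_pos: [514.2, -280.4, 26.0]
tcp_rot: [180.0, -0.1, 0.0]
ft_force: [-0.9, -0.3, 5.8]
finger_gap: 20.4
```

Request:
drive_tool([
  [[0, 0, 8], 0],
  [[0, 0, 16], 0],
  [[0, 0, 24], 0],
  [[0, 0, 40], 0],
  [[0, 0, 60], 0],
  [[0, 0, 80], 0],
  [[0, 0, 100], 0],
  [[0, 0, 115], 0],
])

```text
time: 7.78
tool_pos: [514.3, -280.3, 143.0]
tcp_rot: [179.9, -0.1, 0.0]
ft_force: [1.0, 0.4, -2.0]
finger_gap: 20.1
```

```bash
python3 - <<'E'
from h import *
x=r.sense();print(x['tool_pos'],x['tcp_rot'],x['ft_force'],x['wrist_torque'],x['finger_gap'])
snap('side','d_s.png');snap('top','d_t.png')
zoom('d_s.png',260,170,120,130,5,'d_s1.png')
zoom('d_t.png',290,130,110,120,5,'d_t1.png')
E
```

```text
[ 514.28457159 -280.32459389  143.02468494] [ 1.79932105e+02 -1.04027816e-01  2.41230169e-03] [ 0.95117449  0.43195667 -2.0459377 ] [ 0.00888162 -0.05045507  0.02069283] 20.050845596289278
```

View pics/d_s1.png

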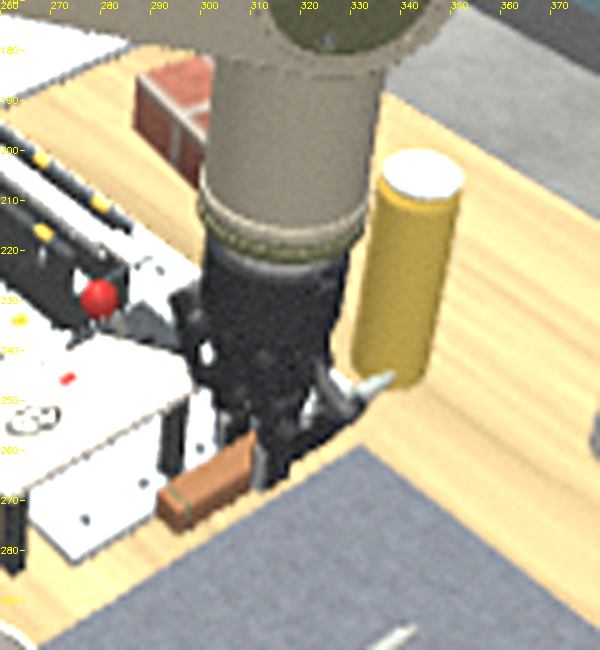

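View pics/d_t1.png

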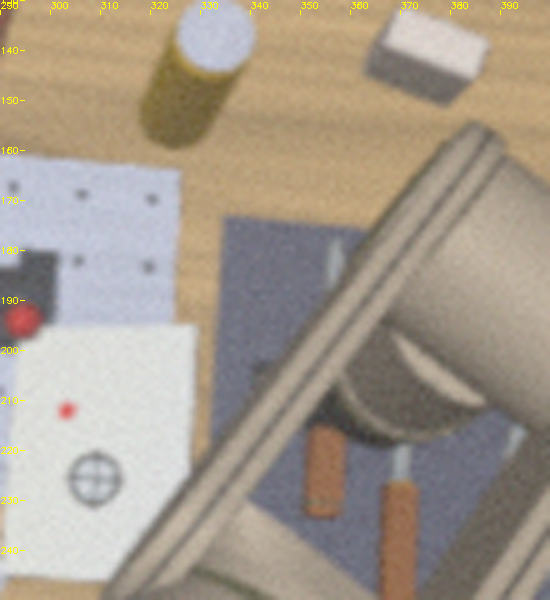

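```bash
python3 - <<'E'
from h import *
s,t=pickle.load(open('st1.pkl','rb'))
print('tip',tri(s,[337,244.5],t,[355.8,177.5]))
print('tail top corners', onz(t,[(350.2,232.5),(356.5,233)],138))
print('tail side top edge',onz(s,[(289.5,268),(297,264)],138))
# shank near tip centre in the two views, at z=128
print(onz(t,[(355.8,182)],128),onz(s,[(334.5,246.5)],128))
E
```

```text
tip [[ 632.02680309 -279.20390282  128.325583      3.53796345]]
tail top corners [[ 452.18649336 -268.9053979   138.        ]
 [ 452.59449469 -288.44151794  138.        ]]
tail side top edge [[ 448.10684193 -269.75794992  138.        ]
 [ 474.64180668 -271.22061685  138.        ]]
[[ 618.62973459 -281.06525608  128.        ]] [[ 618.12330043 -279.82623234  128.        ]]
```

Request:
drive_tool([
  [[-5, 0, 20], 0],
  [[-20, 30, 35], 0],
  [[-35, 68, 35], 0],
  [[-50, 106, 35], 0],
  [[-66, 144, 35], 0],
  [[-66, 182, 35], 0],
  [[-66, 220, 35], 0],
  [[-66, 258, 35], 0],
])

```text
time: 8.55
tool_pos: [446.6, -20.4, 174.4]
tcp_rot: [-180.0, 0.0, -0.0]
ft_force: [-0.0, -0.0, -1.6]
finger_gap: 20.4
```

Request:
drive_tool([
  [[0, 13, -20], 0],
  [[0, 13, -45], 0],
  [[0, 13, -70], 0],
  [[0, 13, -90], 0],
  [[0, 13, -95], 0],
  [[0, 13, -95], 0],
  [[0, 13, -95], 0],
  [[0, 13, -95], 0],
])

```text
time: 9.22
tool_pos: [448.8, -9.3, 81.7]
tcp_rot: [180.0, -0.1, -0.0]
ft_force: [0.4, 0.0, -1.5]
finger_gap: 20.1
```

```bash
cat >> h.py <<'E'
def st():
    x=r.sense();print('t %.2f'%x['time'],x['tool_pos'].round(1),x['tcp_rot'].round(1),'F',x['ft_force'].round(1),'T',x['wrist_torque'].round(2),'gap %.1f'%x['finger_gap'])
E
python3 - <<'E'
from h import *
st()
snap('side','e_s.png');snap('top','e_t.png');st()
zoom('e_s.png',220,160,110,110,6,'e_s1.png')
zoom('e_t.png',220,150,100,100,6,'e_t1.png')
E
```

```text
t 9.22 [448.8  -9.3  81.7] [ 1.8e+02 -1.0e-01 -0.0e+00] F [ 0.4  0.  -1.5] T [-0.01  0.01 -0.  ] gap 20.1
t 9.32 [449.   -9.3  81.9] [180.   -0.2  -0. ] F [-0.  -0.3 -1. ] T [ 0.05 -0.02  0.04] gap 20.1
```

View pics/e_s1.png

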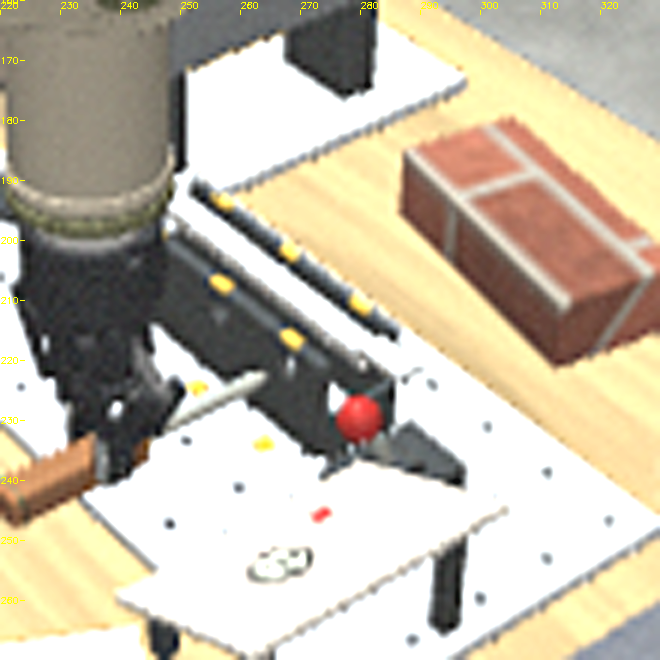

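View pics/e_t1.png

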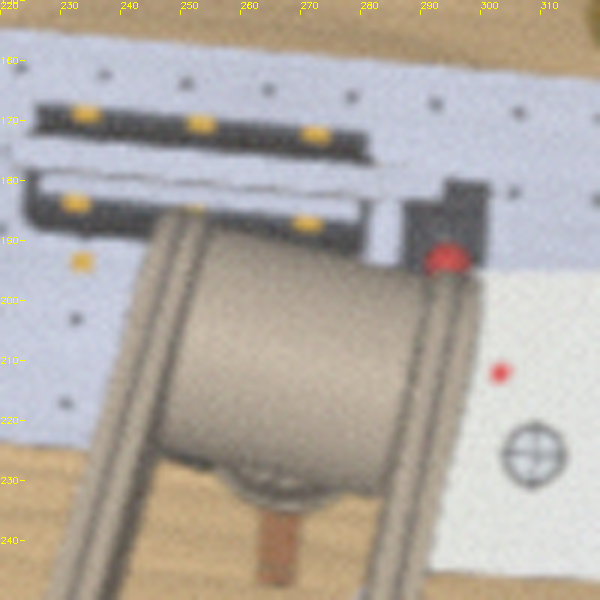

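```bash
python3 - <<'E'
from h import *
s,t=pickle.load(open('st1.pkl','rb'))
print(proj(s,[[567,-9.3,67],[581,-9,65],[581,56,65],[581,121,65]]))
def ony(s,uv,y):
    o,D=ray(s,uv);return o+D*((y-o[1])/D[:,1])[:,None]
im=cv2.imread('pics/e_s.png')
zoom('e_s.png',245,205,45,40,16,'e_s2.png')
print(ony(s,[(263,222)],-9.3))
E
```

```text
[[263.93008848 221.88967396]
 [267.01310304 220.71020328]
 [255.65949378 211.41022534]
 [244.98036912 202.66413086]]
[[562.86156831  -9.3         68.62114726]]
```

View pics/e_s2.png

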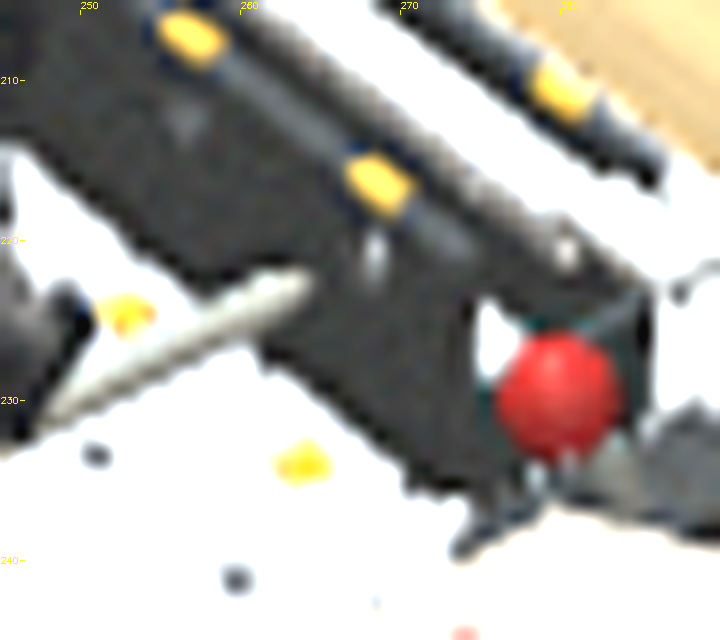

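Request:
drive_tool([
  [[0, 0, -2], 0],
  [[4, 0, -2], 0],
  [[8, 0, -2], 0],
  [[12, 0, -2], 0],
  [[16, 0, -2], 0],
  [[20, 0, -2], 0],
  [[24, 0, -2], 0],
  [[28, 0, -2], 0],
])

```text
time: 9.98
tool_pos: [476.2, -9.0, 78.2]
tcp_rot: [-180.0, 0.0, 0.0]
ft_force: [0.2, -0.5, -0.3]
finger_gap: 20.5
```

```bash
python3 - <<'E'
from h import *
st()
snap('side','f_s.png')
zoom('f_s.png',235,195,60,50,13,'f_s2.png')
s,t=pickle.load(open('st1.pkl','rb'))
print(proj(s,[[500,-9.3,65],[540,-9.3,65],[580,-9.3,65]]))
E
```

```text
t 9.98 [476.2  -9.   78.2] [-180.    0.    0.] F [ 0.2 -0.5 -0.3] T [0.04 0.   0.09] gap 20.5
[[248.38407296 230.1176311 ]
 [257.75549173 225.42033196]
 [266.84348113 220.86656457]]
```

View pics/f_s2.png

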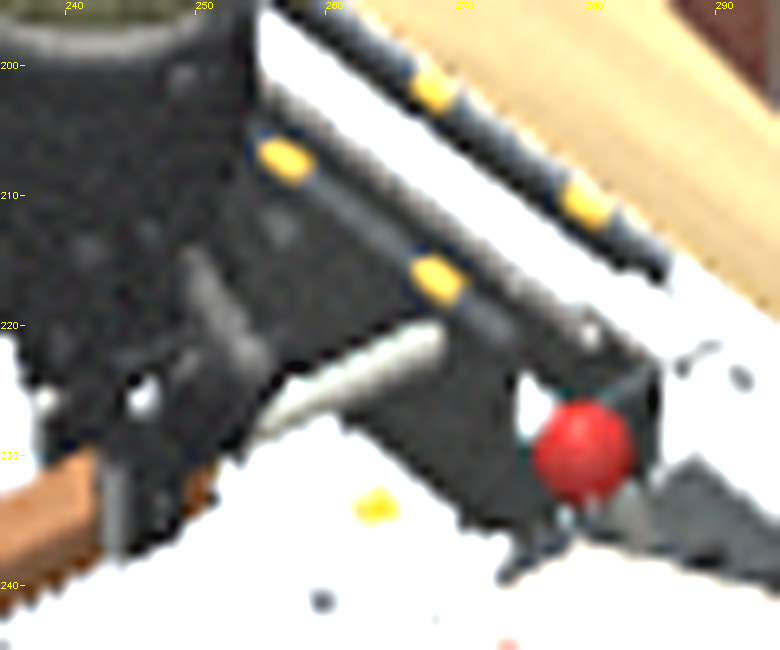

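```bash
python3 - <<'E'
from h import *
s,t=pickle.load(open('st1.pkl','rb'))
def ony(s,uv,y):
    o,D=ray(s,uv);return o+D*((y-o[1])/D[:,1])[:,None]
im=cv2.imread('pics/f_s.png').astype(int)
# shank pixels: bright, connected, excluding white board: print column centroids
for x in range(258,269):
    col=im[212:232,x].sum(1); print(x,' '.join('%3d'%v for v in col))
E
```

```text
258 130 128 132 115 126 132 126 114 119 119  90  30 497 517 344 366 600 640 621 623
259 117 114 120 104 120 123 111 117 116 108  83 240 497 438 279 579 657 638 629 620
260 114 124 106 127 123 124 129 122 119 103  62 485 519 370 282 624 678 648 632 620
261 138 106 126 130 117 117 133 122 116  90 238 494 452 329 157 173 449 617 643 634
262 185 127 114 131 131 127 115 116 119  70 490 528 384 227 113  83 464 634 648 637
263 220 198 122 104 120 120 119 115  79 241 501 465 335 183  93  80 200 613 667 644
264 220 234 169 119 118 110 119  91  69 487 524 382 222 125 106  95  77 229 603 669
265 163 216 214 136 109 122 113  93 248 498 452 332 177  96 122 112 103  72 346 630
266  96 148 210 248 149  86 106  87 491 524 383 233 128 105 125 125 103 108  99 337
267 134  92 159 481 385 179  73 154 507 468 339 178 120 110 117 121 118 106  96  86
268 218  94 160 481 534 344 143 169 471 400 257 151 103 113 123 128 124 119 110  76
```

Request:
drive_tool([
  [[8, 0, 0], 0],
  [[16, 0, 0], 0],
  [[24, 0, 0], 0],
  [[32, 0, 0], 0],
  [[40, 0, 0], 0],
  [[48, 0, 0], 0],
  [[56, 0, 0], 0],
  [[60, 0, 0], 0],
])

```text
time: 10.7
tool_pos: [537.0, -8.9, 78.4]
tcp_rot: [-180.0, -0.0, 0.0]
ft_force: [-2.0, 2.6, 0.9]
finger_gap: 19.9
```

Request:
drive_tool([
  [[3, 0, 0], 0],
  [[6, 0, 0], 0],
  [[9, 0, 0], 0],
  [[12, 0, 0], 0],
  [[14, 0, 0], 0],
  [[14, 0, 0], 0],
  [[14, 0, 0], 0],
  [[14, 0, 0], 0],
])

```text
time: 11.37
tool_pos: [550.3, -8.9, 78.5]
tcp_rot: [-180.0, -0.1, 0.0]
ft_force: [1.2, 3.9, 1.0]
finger_gap: 20.3
```

Through both eyes. Press home gently until contact.

Request:
drive_tool([
  [[1, 0, 0], 0],
  [[2, 0, 0], 0],
  [[3, 0, 0], 0],
  [[4, 0, 0], 0],
  [[5, 0, 0], 0],
  [[5, 0, 0], 0],
  [[5, 0, 0], 0],
  [[5, 0, 0], 0],
])

```text
time: 12.03
tool_pos: [554.5, -8.9, 78.4]
tcp_rot: [-180.0, 0.0, 0.0]
ft_force: [-3.0, 4.3, 4.1]
finger_gap: 20.3
```

```bash
python3 - <<'E'
from h import *
st()
snap('side','g_s.png');snap('top','g_t.png')
zoom('g_s.png',215,180,80,70,9,'g_s2.png')
zoom('g_t.png',220,150,100,100,6,'g_t2.png')
E
```

```text
t 12.03 [554.5  -8.9  78.4] [-180.    0.    0.] F [-3.   4.3  4.1] T [0.84 0.17 0.27] gap 20.3
```

View pics/g_s2.png

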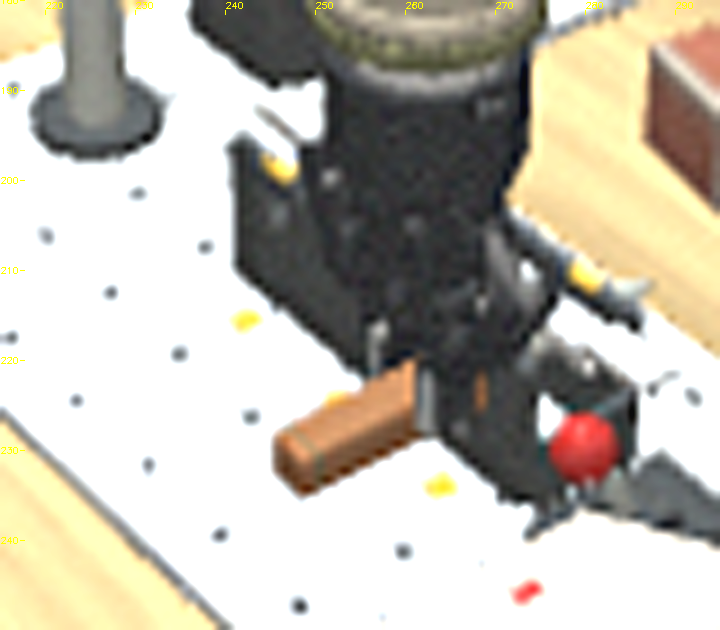

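View pics/g_t2.png

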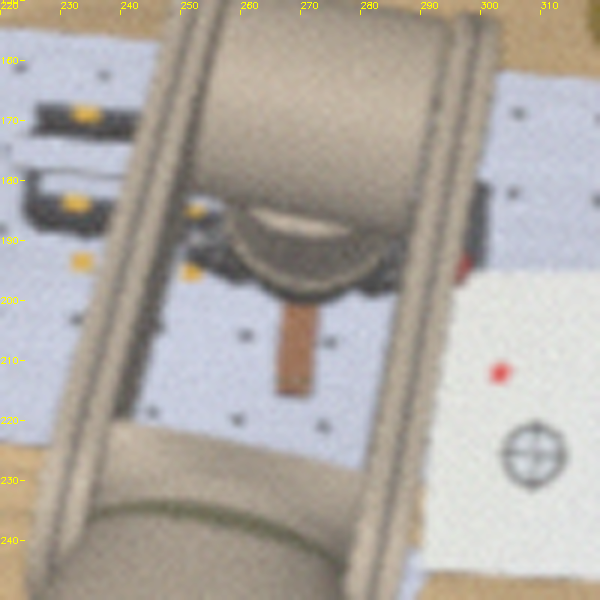

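Request:
drive_tool([
  [[1, 0, 0], 0],
  [[2, 0, 0], 0],
  [[3, 0, 0], 0],
  [[4, 0, 0], 0],
  [[4, 0, 0], 0],
  [[4, 0, 0], 0],
  [[4, 0, 0], 0],
  [[4, 0, 0], 0],
])

```text
time: 12.8
tool_pos: [555.3, -8.9, 78.2]
tcp_rot: [-180.0, 0.5, 0.0]
ft_force: [-21.4, 3.4, 20.2]
finger_gap: 20.0
```

Request:
drive_tool([
  [[-3.5, 0, 0], 0],
  [[-3.5, 0, 0], 0],
  [[-3.5, 0, 0], 0],
  [[-3.5, 0, 0], 0],
  [[-3.5, 0, 0], 0],
  [[-3.5, 0, 20], 0],
  [[-3.5, 0, 50], 0],
  [[-3.5, 0, 90], 0],
], fingers=45)

```text
time: 13.47
tool_pos: [553.0, -8.9, 165.8]
tcp_rot: [-180.0, 0.4, -0.0]
ft_force: [0.9, 0.4, 0.0]
finger_gap: 45.2
```

Request:
drive_tool([
  [[-8, -35, 10], 0],
  [[-16, -75, 10], 0],
  [[-24, -115, 10], 0],
  [[-34, -154, 10], 0],
  [[-44, -193, 10], 0],
  [[-54, -232, 10], 0],
  [[-62, -272, 10], 0],
  [[-70, -310, 10], 0],
])

```text
time: 14.13
tool_pos: [484.5, -321.4, 178.4]
tcp_rot: [180.0, -0.0, -0.0]
ft_force: [1.3, 1.3, -0.3]
finger_gap: 45.1
```

```bash
python3 - <<'E'
from h import *
st()
s=snap('side','h_s.png');t=snap('top','h_t.png');pickle.dump((s,t),open('st2.pkl','wb'))
zoom('h_s.png',235,180,150,150,4,'h_s2.png')
zoom('h_t.png',220,150,190,120,4,'h_t2.png')
E
```

```text
t 14.13 [ 484.5 -321.4  178.4] [180.  -0.  -0.] F [ 1.3  1.3 -0.3] T [-0.03 -0.   -0.  ] gap 45.1
```

View pics/h_s2.png

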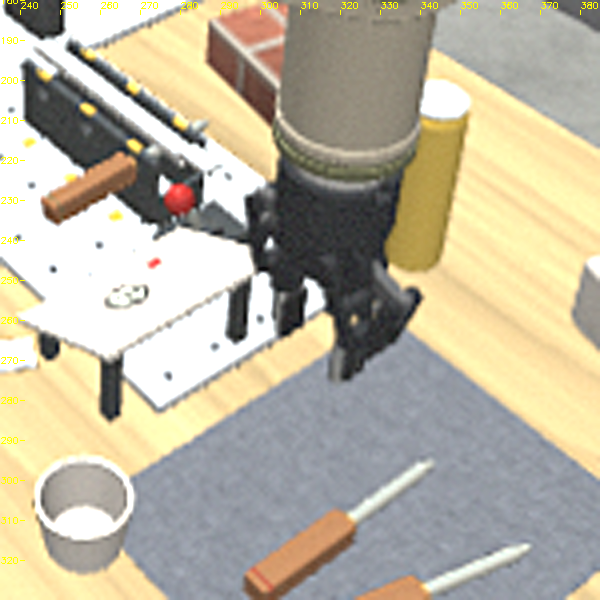

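View pics/h_t2.png

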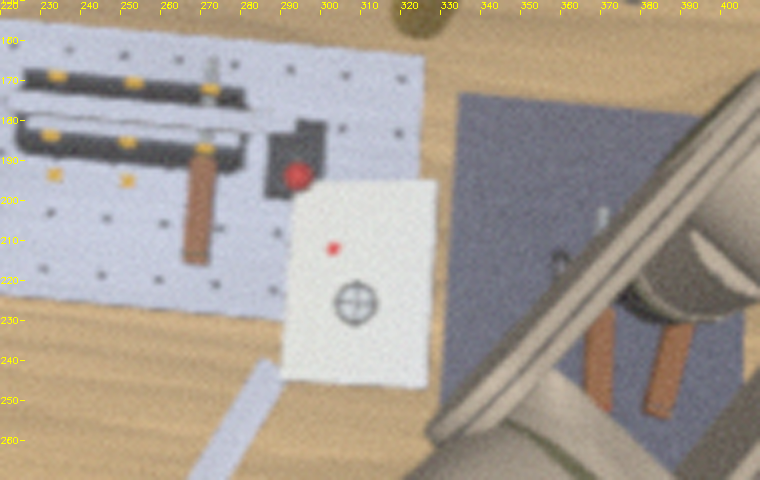

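Request:
drive_tool([
  [[-8, -20, -20], 0],
  [[-17, -43, -45], 0],
  [[-17, -43, -75], 0],
  [[-17, -43, -105], 0],
  [[-17, -43, -130], 0],
  [[-17, -43, -145], 0],
  [[-17, -43, -152], 0],
  [[-17, -43, -152], 0],
])

```text
time: 14.9
tool_pos: [467.2, -360.7, 24.1]
tcp_rot: [-179.9, 0.2, 0.0]
ft_force: [-0.3, 0.2, -0.9]
finger_gap: 45.2
```

Request:
drive_tool([
  [[0, 0, 0], 0],
  [[0, 0, 0], 0],
  [[0, 0, 0], 0],
  [[0, 0, 0], 0],
  [[0, 0, 0], 0],
  [[0, 0, 0], 0],
  [[0, 0, 0], 0],
  [[0, 0, 0], 0],
], fingers=10, squeeze=80)

```text
time: 15.57
tool_pos: [469.5, -363.0, 28.4]
tcp_rot: [179.9, -0.2, 0.0]
ft_force: [-0.2, 0.7, 6.4]
finger_gap: 20.0
```

Request:
drive_tool([
  [[0, 0, 8], 0],
  [[0, 0, 16], 0],
  [[0, 0, 24], 0],
  [[0, 0, 40], 0],
  [[0, 0, 60], 0],
  [[0, 0, 80], 0],
  [[0, 0, 100], 0],
  [[0, 0, 115], 0],
])

```text
time: 16.23
tool_pos: [468.7, -362.4, 144.1]
tcp_rot: [179.9, -0.1, -0.0]
ft_force: [-0.4, -0.2, -2.6]
finger_gap: 20.2
```

```bash
python3 - <<'E'
from h import *
st()
s=snap('side','i_s.png');t=snap('top','i_t.png')
zoom('i_s.png',260,200,120,120,5,'i_s2.png')
zoom('i_t.png',330,170,80,100,5,'i_t2.png')
E
```

```text
t 16.23 [ 468.7 -362.4  144.1] [ 1.799e+02 -1.000e-01 -0.000e+00] F [-0.4 -0.2 -2.6] T [-0.04 -0.03 -0.06] gap 20.2
```

View pics/i_s2.png

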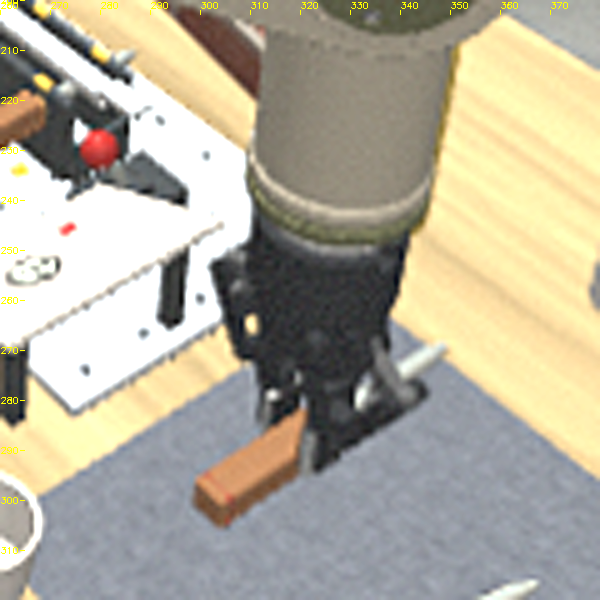

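View pics/i_t2.png

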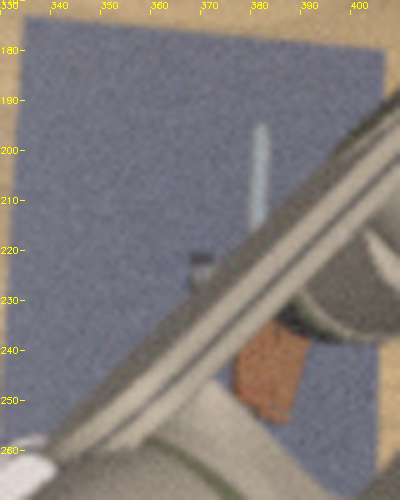

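```bash
python3 - <<'E'
from h import *
s,t=pickle.load(open('st1.pkl','rb'))
st()
print('tip',tri(s,[346.3,269.3],t,[380.5,195]))
print(onz(t,[[379.2,213],[380.3,196]],128))
E
```

```text
t 16.33 [ 470.  -363.6  145.7] [179.7  -0.3   0. ] F [ 0.8 -0.2 -2.4] T [-0.01 -0.02 -0.03] gap 20.1
tip [[ 582.19093159 -361.02162841  124.91680568    4.81211654]]
[[ 524.61072996 -359.41988864  128.        ]
 [ 580.156062   -361.10468681  128.        ]]
```

Request:
drive_tool([
  [[0, 35, 20], 0],
  [[0, 73, 35], 0],
  [[0, 111, 35], 0],
  [[0, 150, 35], 0],
  [[0, 190, 35], 0],
  [[0, 230, 35], 0],
  [[0, 270, 35], 0],
  [[0, 310, 35], 0],
])

```text
time: 17.0
tool_pos: [467.2, -50.1, 175.3]
tcp_rot: [-180.0, 0.1, -0.0]
ft_force: [0.7, 0.5, -1.8]
finger_gap: 20.3
```

Request:
drive_tool([
  [[-10, 35, 0], 0],
  [[-19, 75, 0], 0],
  [[-19, 108, -20], 0],
  [[-19, 108, -50], 0],
  [[-19, 108, -80], 0],
  [[-19, 108, -97], 0],
  [[-19, 108, -97], 0],
  [[-19, 108, -97], 0],
])

```text
time: 17.67
tool_pos: [447.7, 56.0, 77.9]
tcp_rot: [180.0, 0.2, 0.0]
ft_force: [0.4, -0.4, -1.4]
finger_gap: 19.9
```

```bash
python3 - <<'E'
from h import *
st()
snap('side','j_s.png');snap('top','j_t.png');st()
zoom('j_s.png',225,190,60,50,13,'j_s1.png')
zoom('j_t.png',200,150,100,110,5,'j_t1.png')
E
```

```text
t 17.67 [447.7  56.   77.9] [180.    0.2   0. ] F [ 0.4 -0.4 -1.4] T [ 0.04 -0.02 -0.01] gap 19.9
t 17.77 [450.1  55.8  80.5] [-1.8e+02 -1.0e-01 -0.0e+00] F [ 0.  -0.6 -1.1] T [0. 0. 0.] gap 19.8
```

View pics/j_s1.png

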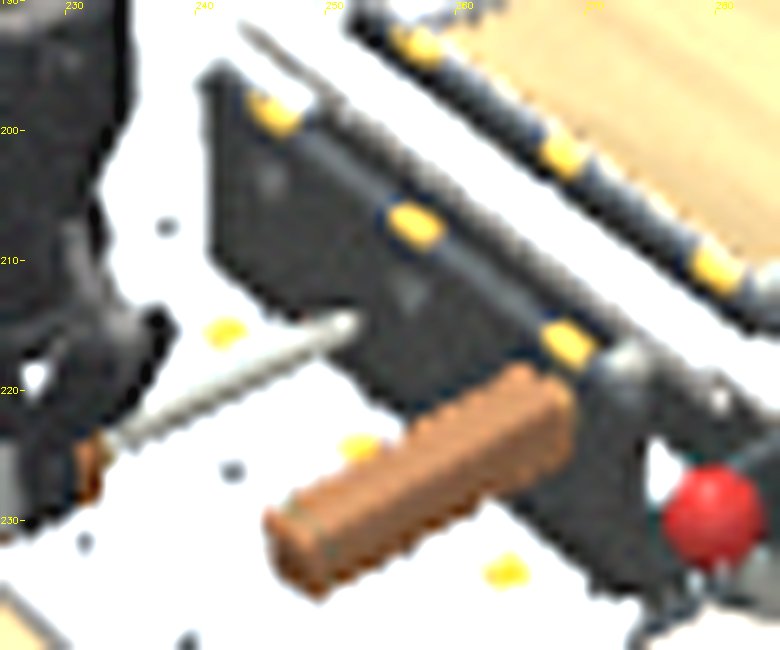

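View pics/j_t1.png

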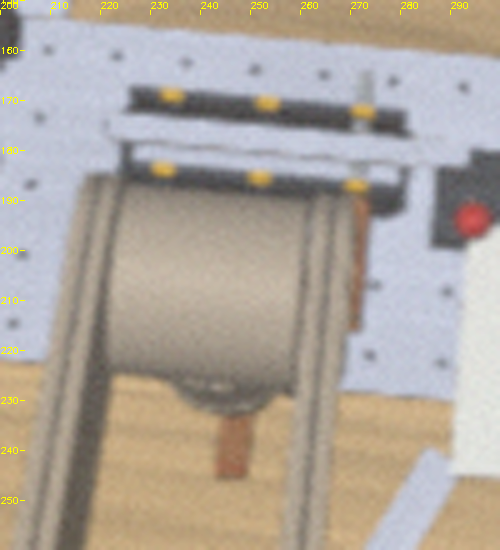

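Request:
drive_tool([
  [[4, 0, 0], 0],
  [[9, 0, 0], 0],
  [[14, 0, 0], 0],
  [[19, 0, 0], 0],
  [[24, 0, 0], 0],
  [[28, 0, 0], 0],
  [[32, 0, 0], 0],
  [[32, 0, 0], 0],
])

```text
time: 18.43
tool_pos: [482.7, 56.2, 79.9]
tcp_rot: [-180.0, -0.1, 0.0]
ft_force: [1.2, 1.4, 0.9]
finger_gap: 19.7
```

```bash
python3 - <<'E'
from h import *
st()
snap('side','k_s.png')
zoom('k_s.png',225,190,60,50,13,'k_s1.png')
E
```

```text
t 18.43 [482.7  56.2  79.9] [-1.8e+02 -1.0e-01  0.0e+00] F [1.2 1.4 0.9] T [ 0.3  -0.55  0.24] gap 19.7
```

View pics/k_s1.png

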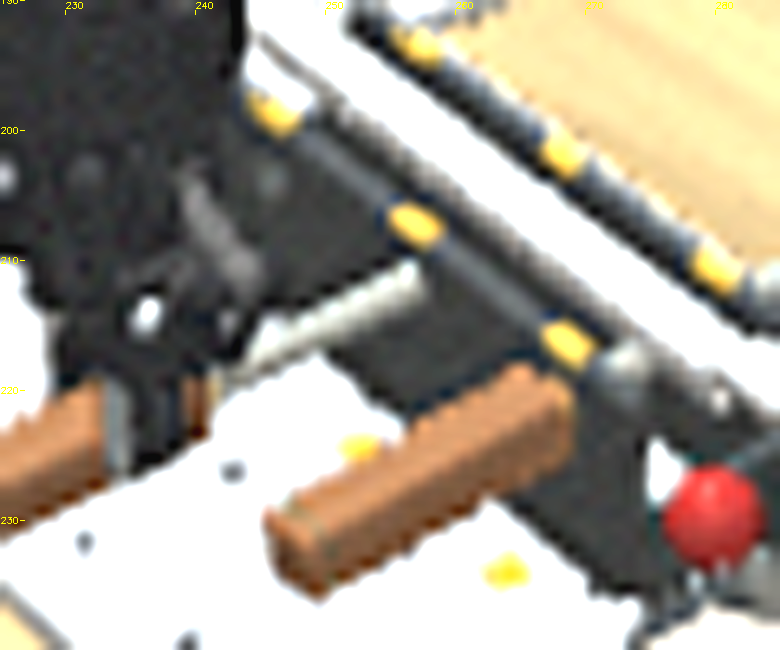

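Request:
drive_tool([
  [[7, 0, 0], 0],
  [[14, 0, 0], 0],
  [[21, 0, 0], 0],
  [[28, 0, 0], 0],
  [[35, 0, 0], 0],
  [[42, 0, 0], 0],
  [[48, 0, 0], 0],
  [[54, 0, 0], 0],
])

```text
time: 19.15
tool_pos: [536.0, 56.4, 79.8]
tcp_rot: [-180.0, 0.0, 0.0]
ft_force: [-7.6, 4.3, 10.6]
finger_gap: 19.9
```

Request:
drive_tool([
  [[3, 0, 0], 0],
  [[6, 0, 0], 0],
  [[9, 0, 0], 0],
  [[12, 0, 0], 0],
  [[15, 0, 0], 0],
  [[15, 0, 0], 0],
  [[15, 0, 0], 0],
  [[15, 0, 0], 0],
])

```text
time: 19.82
tool_pos: [552.0, 56.5, 80.3]
tcp_rot: [-180.0, -0.1, 0.0]
ft_force: [-2.4, 5.1, 6.4]
finger_gap: 20.0
```

Request:
drive_tool([
  [[1, 0, 0], 0],
  [[2, 0, 0], 0],
  [[3, 0, 0], 0],
  [[4, 0, 0], 0],
  [[5, 0, 0], 0],
  [[6, 0, 0], 0],
  [[7, 0, 0], 0],
  [[7, 0, 0], 0],
])

```text
time: 20.48
tool_pos: [555.5, 56.5, 80.2]
tcp_rot: [-180.0, 0.3, 0.0]
ft_force: [-22.3, 3.4, 24.9]
finger_gap: 20.1
```

```bash
python3 - <<'E'
from h import *
st()
snap('side','l_s.png');snap('top','l_t.png')
zoom('l_s.png',225,180,60,50,13,'l_s1.png')
zoom('l_t.png',200,140,100,110,5,'l_t1.png')
E
```

```text
t 20.48 [555.5  56.5  80.2] [-180.     0.3    0. ] F [-22.3   3.4  24.9] T [0.6  3.14 0.18] gap 20.1
```

View pics/l_s1.png

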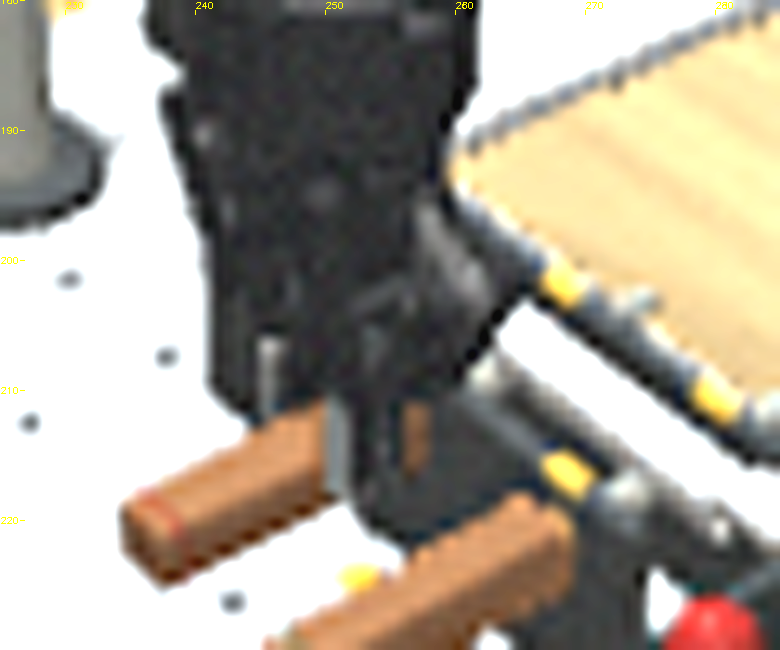

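View pics/l_t1.png

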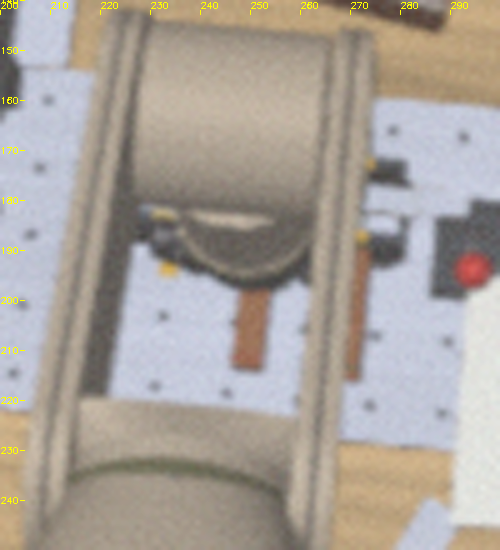

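Request:
drive_tool([
  [[-3.5, 0, 0], 0],
  [[-3.5, 0, 0], 0],
  [[-3.5, 0, 0], 0],
  [[-3.5, 0, 0], 0],
  [[-3.5, 0, 0], 0],
  [[-3.5, 0, 20], 0],
  [[-3.5, 0, 50], 0],
  [[-3.5, 0, 90], 0],
], fingers=45)

```text
time: 21.25
tool_pos: [551.5, 55.8, 166.7]
tcp_rot: [180.0, 0.4, -0.0]
ft_force: [0.8, 0.1, 0.4]
finger_gap: 45.4
```

Request:
drive_tool([
  [[-8, -35, 10], -2],
  [[-16, -75, 10], -4],
  [[-24, -114, 10], -6],
  [[-32, -153, 10], -8],
  [[-40, -192, 10], -10],
  [[-50, -231, 10], -12],
  [[-58, -270, 10], -12.7],
  [[-66, -309, 10], -12.7],
])

```text
time: 21.92
tool_pos: [487.1, -255.1, 179.4]
tcp_rot: [180.0, -0.0, -12.8]
ft_force: [0.9, -0.8, 0.5]
finger_gap: 45.1
```

Request:
drive_tool([
  [[-5, -35, 0], 0],
  [[-10, -75, 0], 0],
  [[-15, -110, 0], 0],
  [[-17, -130, -10], 0],
  [[-17, -130, -20], 0],
  [[-17, -130, -30], 0],
  [[-17, -130, -30], 0],
  [[-17, -130, -30], 0],
])

```text
time: 22.58
tool_pos: [470.5, -381.3, 147.9]
tcp_rot: [-179.9, 0.1, -12.6]
ft_force: [0.1, -0.4, 0.9]
finger_gap: 45.0
```

```bash
python3 - <<'E'
from h import *
st()
s=snap('side','m_s.png');t=snap('top','m_t.png')
zoom('m_s.png',220,190,150,160,4,'m_s2.png')
zoom('m_t.png',200,140,210,130,3.8,'m_t2.png')
E
```

```text
t 22.58 [ 470.5 -381.3  147.9] [-1.799e+02  1.000e-01 -1.260e+01] F [ 0.1 -0.4  0.9] T [0.02 0.01 0.03] gap 45.0
```

View pics/m_s2.png

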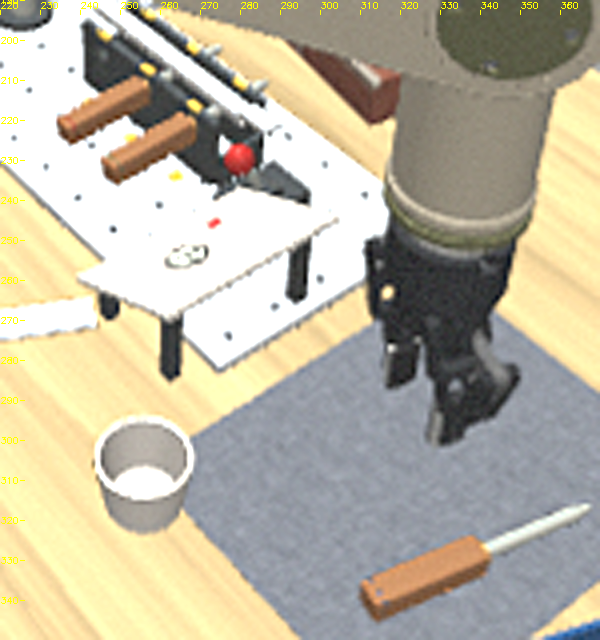

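View pics/m_t2.png

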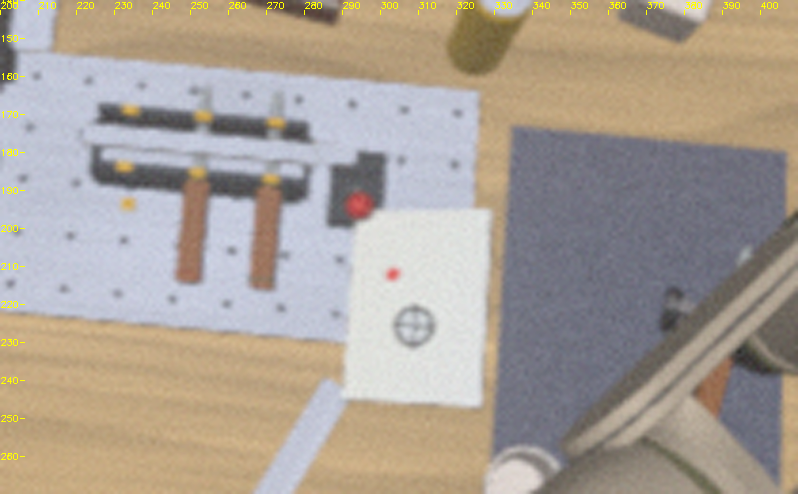

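Request:
drive_tool([
  [[0, -22, 0], 0],
  [[0, -43.5, -20], 0],
  [[0, -43.5, -50], 0],
  [[0, -43.5, -80], 0],
  [[0, -43.5, -105], 0],
  [[0, -43.5, -118], 0],
  [[0, -43.5, -123], 0],
  [[0, -43.5, -123], 0],
])

```text
time: 23.35
tool_pos: [470.8, -425.7, 25.8]
tcp_rot: [-180.0, 0.1, -12.7]
ft_force: [0.7, -0.1, -0.3]
finger_gap: 45.3
```

Request:
drive_tool([
  [[0, 0, 0], 0],
  [[0, 0, 0], 0],
  [[0, 0, 0], 0],
  [[0, 0, 0], 0],
  [[0, 0, 0], 0],
  [[0, 0, 0], 0],
  [[0, 0, 0], 0],
  [[0, 0, 0], 0],
], fingers=10, squeeze=80)

```text
time: 24.02
tool_pos: [472.3, -427.9, 29.2]
tcp_rot: [179.9, -0.2, -12.7]
ft_force: [0.8, 1.6, 6.2]
finger_gap: 19.7
```

Request:
drive_tool([
  [[0, 0, 8], 0],
  [[0, 0, 16], 0],
  [[0, 0, 24], 0],
  [[0, 0, 40], 0],
  [[0, 0, 60], 0],
  [[0, 0, 80], 0],
  [[0, 0, 100], 0],
  [[0, 0, 115], 0],
])

```text
time: 24.68
tool_pos: [471.2, -427.1, 144.4]
tcp_rot: [179.9, -0.1, -12.7]
ft_force: [0.7, -0.5, -1.1]
finger_gap: 20.1
```

```bash
python3 - <<'E'
from h import *
st()
s=snap('side','n_s.png');t=snap('top','n_t.png')
zoom('n_s.png',280,210,120,120,5,'n_s2.png')
st()
E
```

```text
t 24.68 [ 471.2 -427.1  144.4] [ 1.799e+02 -1.000e-01 -1.270e+01] F [ 0.7 -0.5 -1.1] T [-0.01 -0.02 -0.02] gap 20.1
t 24.78 [ 472.5 -428.3  146.1] [179.8  -0.3 -12.7] F [ 0.7  0.5 -2.3] T [-0.04  0.02  0.02] gap 19.8
```

View pics/n_s2.png

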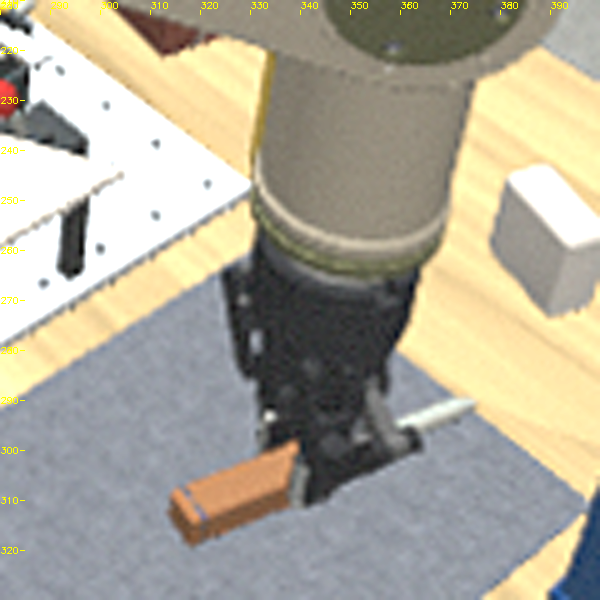

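Request:
drive_tool([
  [[0, 35, 20], 2],
  [[0, 73, 35], 5],
  [[0, 111, 35], 9],
  [[0, 150, 35], 12.7],
  [[0, 190, 35], 12.7],
  [[0, 230, 35], 12.7],
  [[0, 270, 35], 12.7],
  [[0, 310, 35], 12.7],
])

```text
time: 25.45
tool_pos: [469.8, -114.6, 175.4]
tcp_rot: [-180.0, 0.0, -0.0]
ft_force: [0.9, 0.8, -1.1]
finger_gap: 19.9
```

Request:
drive_tool([
  [[-3, 35, 0], 0],
  [[-6, 75, 0], 0],
  [[-12, 115, 0], 0],
  [[-18, 155, 0], 0],
  [[-23, 195, 0], 0],
  [[-23, 225, 0], 0],
  [[-23, 237, -15], 0],
  [[-23, 237.5, -40], 0],
])

```text
time: 26.12
tool_pos: [449.2, 124.3, 138.2]
tcp_rot: [-179.9, -0.3, 0.2]
ft_force: [0.5, -0.9, -1.6]
finger_gap: 20.3
```

Request:
drive_tool([
  [[0, 0, -20], 0],
  [[0, 0, -40], 0],
  [[0, 0, -54], 0],
  [[0, 0, -54], 0],
  [[0, 0, -54], 0],
  [[0, 0, -54], 0],
  [[0, 0, -54], 0],
  [[0, 0, -54], 0],
])

```text
time: 26.78
tool_pos: [448.7, 121.1, 83.6]
tcp_rot: [-180.0, -0.1, -0.0]
ft_force: [0.3, -0.5, -1.7]
finger_gap: 19.9
```

```bash
python3 - <<'E'
from h import *
st()
snap('side','o_s.png');snap('top','o_t.png');st()
zoom('o_s.png',215,180,60,50,13,'o_s1.png')
zoom('o_t.png',180,150,100,110,5,'o_t1.png')
s,t=pickle.load(open('st1.pkl','rb'))
print(proj(s,[[500,121,65],[540,121,65],[565,121,65],[581,121,65]]))
im=cv2.imread('pics/o_s.png').astype(int)
for x in range(226,242,2): print(x,' '.join('%3d'%v for v in im[198:222,x].sum(1)))
E
```

```text
t 26.78 [448.7 121.1  83.6] [-1.8e+02 -1.0e-01 -0.0e+00] F [ 0.3 -0.5 -1.7] T [ 0.08 -0.07 -0.03] gap 19.9
t 26.88 [448.5 121.1  83.3] [-1.8e+02 -1.0e-01 -0.0e+00] F [ 0.3  0.1 -1.1] T [ 0.05  0.02 -0.02] gap 19.7
[[226.78462015 210.9183546 ]
 [235.90410814 206.78144768]
 [241.47022965 204.25645801]
 [244.98036912 202.66413086]]
226 582 634 631 536 248  20   9 117 276 605 676 579 528 422 258 572 650 634 625 630 627 629 621 624
228 580 630 621 630 639 618 621 618 610 618 631 542 424 269 412 603 633 625 632 625 629 631 628 631
230 622 624 536 300 542 612 595 595 604 615 544 445 287 327 588 636 625 617 618 623 630 632 641 630
232 619 609 611 605 611 619 609 607 613 541 457 306 317 577 638 627 633 628 624 622 631 638 644 644
234 618 618 610 600 597 605 607 634 597 498 321 323 566 629 620 613 624 625 637 650 489 350 225 255
236 611 603 611 610 603 600 618 582 498 324 341 571 617 607 606 620 622 621 639 678 463 285 329 316
238 623 612 616 608 614 615 572 504 335 362 604 637 618 611 594 610 622 637 490 340 304 336 320 245
240 401 398 382 502 537 528 567 420 287 482 545 535 636 648 630 616 628 481 334 314 329 342 245 187
```

View pics/o_s1.png

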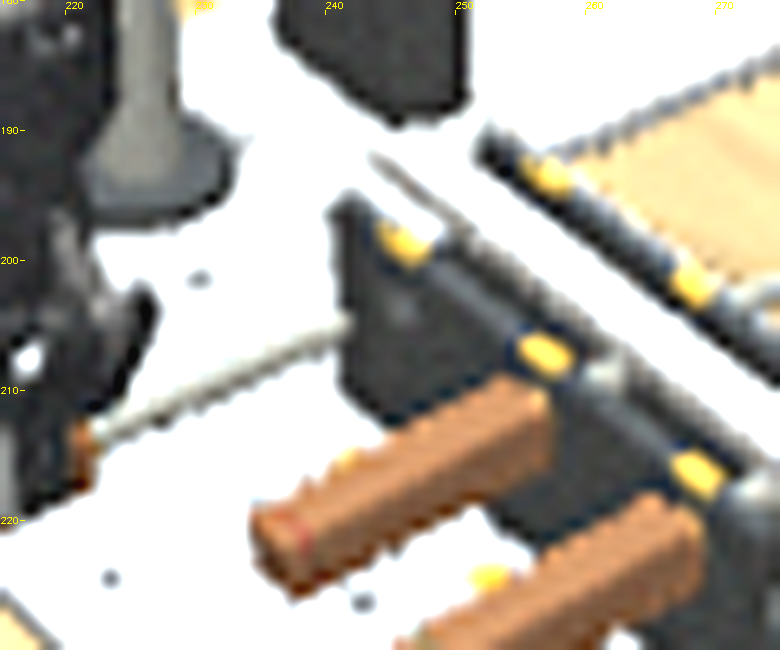

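View pics/o_t1.png

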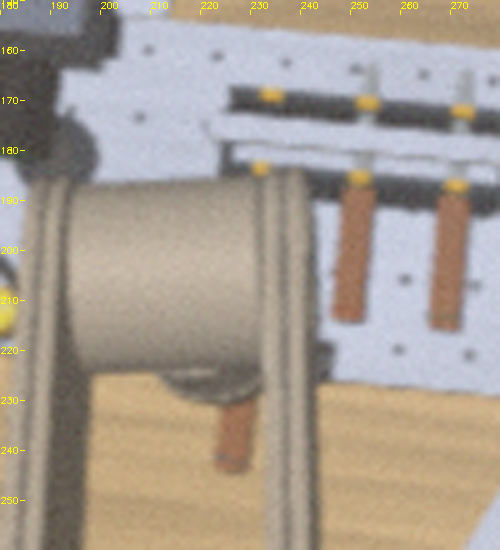

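Request:
drive_tool([
  [[4, 0, 0], 0],
  [[9, 0, 0], 0],
  [[14, 0, 0], 0],
  [[19, 0, 0], 0],
  [[24, 0, 0], 0],
  [[28, 0, 0], 0],
  [[32, 0, 0], 0],
  [[32, 0, 0], 0],
])

```text
time: 27.55
tool_pos: [480.6, 121.0, 82.4]
tcp_rot: [-180.0, -0.0, -0.0]
ft_force: [0.2, 0.4, -0.6]
finger_gap: 19.5
```

Request:
drive_tool([
  [[4, 0, 0], 0],
  [[8, 0, 0], 0],
  [[12, 0, 0], 0],
  [[16, 0, 0], 0],
  [[20, 0, 0], 0],
  [[20, 0, 0], 0],
  [[20, 0, 0], 0],
  [[20, 0, 0], 0],
])

```text
time: 28.22
tool_pos: [499.9, 121.0, 82.3]
tcp_rot: [-180.0, -0.0, -0.0]
ft_force: [0.4, 1.2, -0.6]
finger_gap: 19.7
```

Request:
drive_tool([
  [[6, 0, 0], 0],
  [[12, 0, 0], 0],
  [[18, 0, 0], 0],
  [[24, 0, 0], 0],
  [[30, 0, 0], 0],
  [[36, 0, 0], 0],
  [[42, 0, 0], 0],
  [[46, 0, 0], 0],
])

```text
time: 28.88
tool_pos: [546.6, 121.1, 82.4]
tcp_rot: [-180.0, -0.0, 0.0]
ft_force: [-1.6, 2.0, -0.4]
finger_gap: 20.0
```

Request:
drive_tool([
  [[1, 0, 0], 0],
  [[2, 0, 0], 0],
  [[3, 0, 0], 0],
  [[4, 0, 0], 0],
  [[5, 0, 0], 0],
  [[6, 0, 0], 0],
  [[7, 0, 0], 0],
  [[7, 0, 0], 0],
])

```text
time: 29.55
tool_pos: [553.0, 121.0, 82.4]
tcp_rot: [-180.0, -0.0, 0.0]
ft_force: [-1.2, 2.3, -0.5]
finger_gap: 20.2
```

```bash
python3 - <<'E'
from h import *
st()
snap('side','q_s.png')
zoom('q_s.png',215,175,60,55,13,'q_s1.png')
E
```

```text
t 29.55 [553.  121.   82.4] [-180.   -0.    0.] F [-1.2  2.3 -0.5] T [ 0.47 -0.    0.2 ] gap 20.2
```

View pics/q_s1.png

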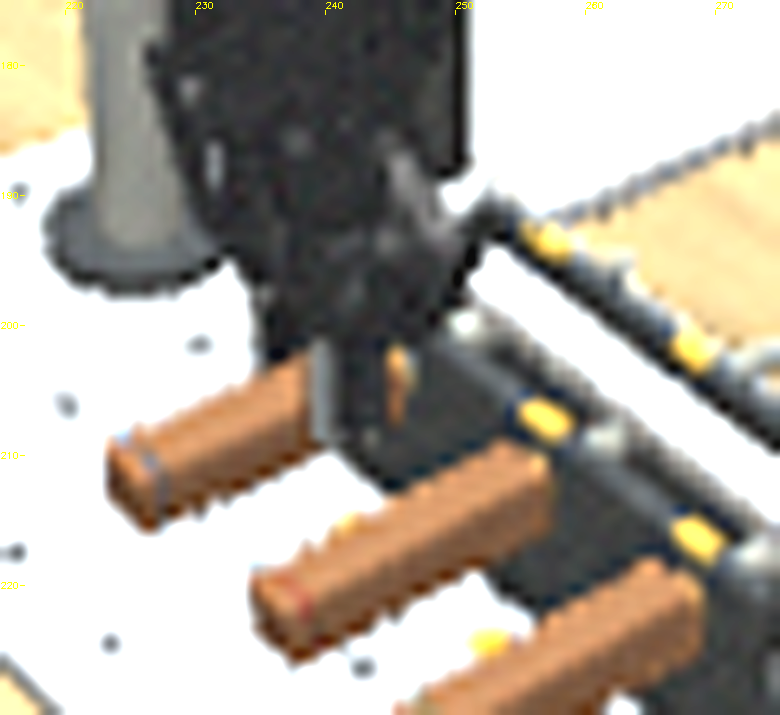

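Request:
drive_tool([
  [[1, 0, 0], 0],
  [[2, 0, 0], 0],
  [[3, 0, 0], 0],
  [[4, 0, 0], 0],
  [[4, 0, 0], 0],
  [[4, 0, 0], 0],
  [[4, 0, 0], 0],
  [[4, 0, 0], 0],
])

```text
time: 30.27
tool_pos: [556.8, 121.0, 82.3]
tcp_rot: [-180.0, -0.0, 0.0]
ft_force: [-2.1, 2.5, 0.2]
finger_gap: 19.9
```

Request:
drive_tool([
  [[1, 0, 0], 0],
  [[2, 0, 0], 0],
  [[3, 0, 0], 0],
  [[4, 0, 0], 0],
  [[4, 0, 0], 0],
  [[4, 0, 0], 0],
  [[4, 0, 0], 0],
  [[4, 0, 0], 0],
])

```text
time: 30.93
tool_pos: [557.1, 121.0, 81.7]
tcp_rot: [180.0, 0.5, 0.0]
ft_force: [-21.1, 1.2, 14.2]
finger_gap: 20.3
```

Request:
drive_tool([
  [[-3.5, 0, 0], 0],
  [[-3.5, 0, 0], 0],
  [[-3.5, 0, 0], 0],
  [[-3.5, 0, 0], 0],
  [[-3.5, 0, 0], 0],
  [[-3.5, 0, 20], 0],
  [[-3.5, 0, 50], 0],
  [[-3.5, 0, 90], 0],
], fingers=45)

```text
time: 31.6
tool_pos: [555.1, 120.5, 169.9]
tcp_rot: [179.9, 0.4, -0.0]
ft_force: [1.5, -0.9, -0.5]
finger_gap: 44.8
```

Request:
drive_tool([
  [[-10, -30, 10], 0],
  [[-20, -68, 10], 0],
  [[-31, -106, 10], 0],
  [[-31, -145, 10], 0],
  [[-31, -180, 10], 0],
  [[-31, -209, 10], 0],
  [[-31, -209, -10], 0],
  [[-31, -209, -20], 0],
], fingers=2)

```text
time: 32.27
tool_pos: [526.2, -90.0, 151.5]
tcp_rot: [180.0, -0.0, -0.2]
ft_force: [0.0, 1.2, -0.9]
finger_gap: 1.9
```

```bash
python3 - <<'E'
from h import *
st()
s=snap('side','u_s.png');t=snap('top','u_t.png')
zoom('u_s.png',210,170,120,110,6,'u_s2.png')
zoom('u_t.png',200,140,130,110,5.5,'u_t2.png')
E
```

```text
t 32.27 [526.2 -90.  151.5] [180.   -0.   -0.2] F [ 0.   1.2 -0.9] T [0.01 0.05 0.03] gap 1.9
```

View pics/u_s2.png

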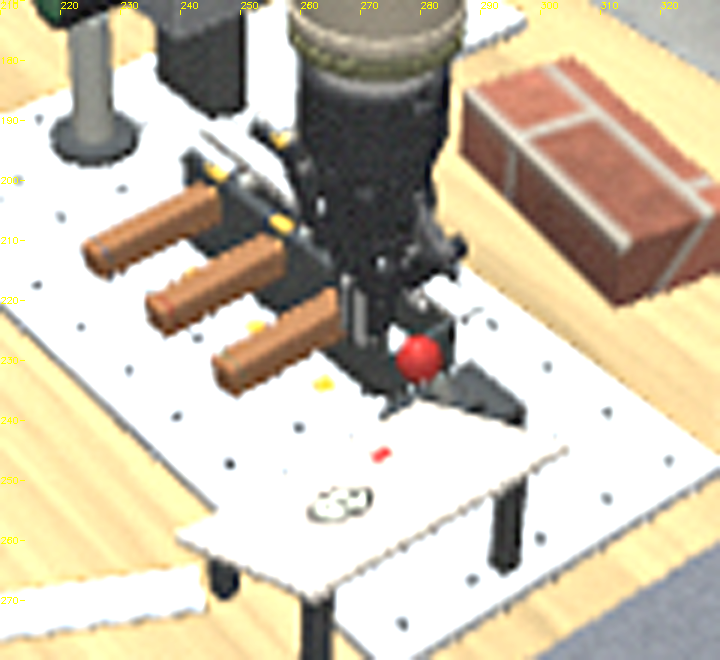

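View pics/u_t2.png

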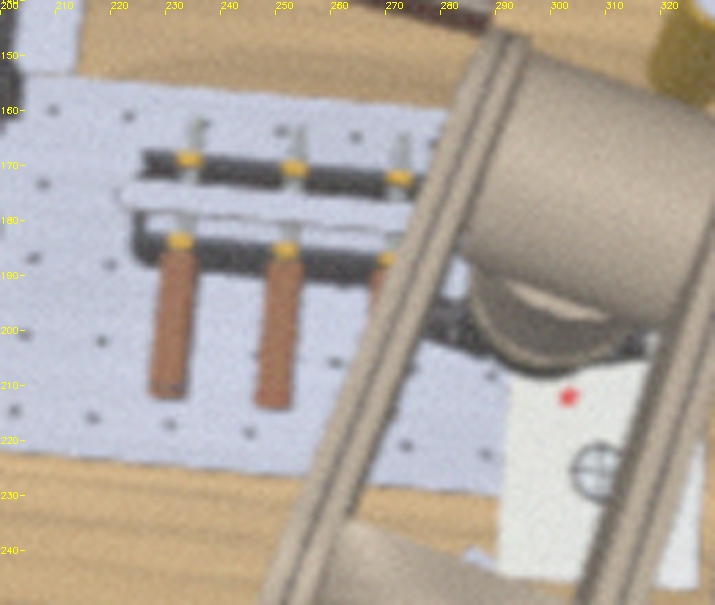

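Request:
drive_tool([
  [[0, 0, -20], 0],
  [[0, 0, -40], 0],
  [[0, 0, -54], 0],
  [[0, 0, -54], 0],
  [[0, 0, -54], 0],
  [[0, 0, -54], 0],
  [[5, 0, -54], 0],
  [[10, 0, -54], 0],
])

```text
time: 33.03
tool_pos: [537.6, -88.0, 99.9]
tcp_rot: [180.0, -0.1, 0.0]
ft_force: [-0.4, -0.0, -0.2]
finger_gap: 2.0
```

Request:
drive_tool([
  [[8, 0, 0], 0],
  [[16, 0, 0], 0],
  [[24, 0, 0], 0],
  [[32, 0, 0], 0],
  [[40, 0, 0], 0],
  [[48, 0, 0], 0],
  [[54, 0, 0], 0],
  [[58, 0, 0], 0],
])

```text
time: 33.7
tool_pos: [594.9, -88.0, 97.9]
tcp_rot: [-180.0, 0.0, 0.0]
ft_force: [-0.6, 0.1, -0.9]
finger_gap: 1.7
```

Request:
drive_tool([
  [[1, 0, 0], 0],
  [[2, 0, 0], 0],
  [[3, 0, 0], 0],
  [[4, 0, 0], 0],
  [[5, 0, 0], 0],
  [[6, 0, 0], 0],
  [[6, 0, 0], 0],
  [[6, 0, 0], 0],
])

```text
time: 34.37
tool_pos: [600.3, -88.1, 98.4]
tcp_rot: [180.0, -0.0, 0.0]
ft_force: [-1.2, -0.6, -0.4]
finger_gap: 1.9
```

Request:
drive_tool([
  [[1, 0, 0], 0],
  [[2, 0, 0], 0],
  [[3, 0, 0], 0],
  [[4, 0, 0], 0],
  [[5, 0, 0], 0],
  [[6, 0, 0], 0],
  [[6, 0, 0], 0],
  [[6, 0, 0], 0],
])

```text
time: 35.03
tool_pos: [602.8, -88.0, 97.9]
tcp_rot: [-180.0, 0.5, -0.0]
ft_force: [-22.8, -0.2, 13.4]
finger_gap: 1.9
```

```bash
python3 - <<'E'
from h import *
st()
s=snap('side','v_s.png')
zoom('v_s.png',210,170,120,110,6,'v_s2.png')
E
```

```text
t 35.03 [602.8 -88.   97.9] [-180.     0.5   -0. ] F [-22.8  -0.2  13.4] T [0.06 3.38 0.  ] gap 1.9
```

View pics/v_s2.png

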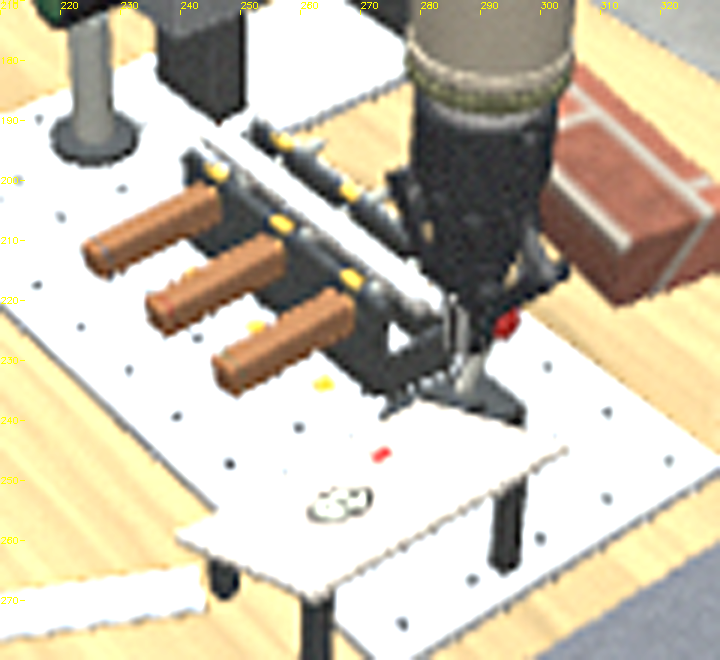

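```bash
python3 - <<'E'
from h import *
s,t=pickle.load(open('st0.pkl','rb'))
print('laser corner',tri(s,[226.5,153],t,[172.5,158]))
zoom('top0.png',160,70,70,100,6,'t_l.png'); zoom('side0.png',200,120,100,90,7,'s_l.png')
# plane for plate: passes (.,yc,80), slope 25
def onplane(s,uv,yc):
    o,D=ray(s,uv); n=np.array([0,np.sin(np.radians(25)),np.cos(np.radians(25))]); p=np.array([0,yc,80.])
    return o+D*(((p-o)@n)/(D@n))[:,None]
for yc in (-138,-142):
  for i,sp,mk in((t,(302.9,211.7),(308.0,225.2)),(s,(273,245.3),(266.9,253.7))):
    a=onplane(i,[sp,mk],yc); print(yc,a.round(1).tolist(),(a[1]-a[0]).round(1))
# better mark centre top: fit ring
g=cv2.cvtColor(t['pixels'],cv2.COLOR_RGB2GRAY)[215:237,297:320]; print(g)
E
```

```text
laser corner [[628.32014778 308.00885807 173.18749404   2.82537503]]
-138 [[514.2, -123.5, 73.3], [469.6, -142.7, 82.2]] [-44.6 -19.2   9. ]
-138 [[514.1, -122.2, 72.6], [467.0, -149.1, 85.2]] [-47.1 -27.   12.6]
-142 [[514.5, -123.7, 71.5], [469.9, -142.9, 80.4]] [-44.7 -19.2   9. ]
-142 [[516.1, -119.9, 69.7], [468.9, -146.9, 82.3]] [-47.2 -27.1  12.6]
[[153 150 150 151 149 151 151 151 149 153 152 150 152 152 150 151 148 149
  149 150 152 148 151]
 [149 150 151 148 149 150 154 149 150 153 149 148 151 152 149 154 152 151
  150 152 151 153 152]
 [151 149 151 151 151 149 149 154 152 150 150 152 150 153 150 150 148 150
  152 151 151 151 150]
 [153 150 151 151 151 149 151 152 150 154 153 151 150 152 156 150 153 150
  151 148 152 152 150]
 [152 150 150 151 154 151 154 150 153 151 147 144 145 146 149 153 152 151
  150 153 150 152 149]
 [149 153 147 153 151 149 152 147 148 143 131 118 111 126 143 149 151 151
  152 150 151 149 152]
 [150 151 152 152 152 152 153 147 130 114 105  96  92 101 116 130 145 149
  149 150 147 154 152]
 [151 151 150 152 149 152 144 135 111 114 130 124 115 121 114 11
[... 691 characters left out ...]
152 153 153 151 152]
 [151 151 152 146 149 154 153 144 130 107 101  88  92 105 124 140 148 153
  151 151 151 150 153]
 [148 151 151 148 153 152 151 151 150 144 129 118 122 136 142 150 150 151
  154 152 151 150 151]
 [152 152 152 153 154 151 149 150 152 150 149 143 150 153 152 153 154 152
  151 152 151 150 150]
 [152 153 149 148 150 153 153 150 151 149 152 154 151 153 151 147 154 151
  148 149 151 153 149]
 [150 152 152 151 150 151 151 150 151 150 151 150 151 151 150 153 150 150
  153 149 152 150 151]
 [150 153 152 152 150 153 148 152 151 151 154 150 151 154 153 150 151 151
  146 151 150 152 152]
 [150 152 152 153 152 151 153 152 150 150 152 151 151 150 151 150 155 151
  149 151 154 150 154]]
```

View pics/t_l.png

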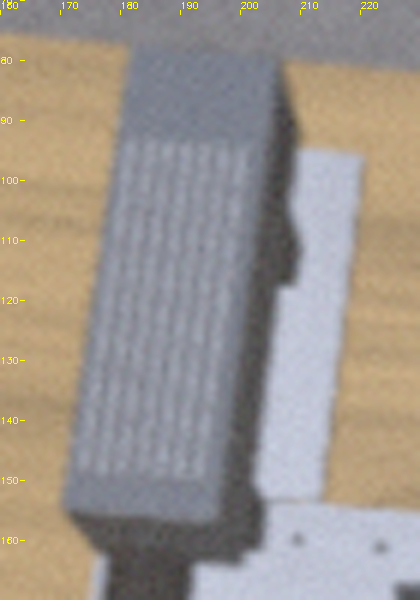

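View pics/s_l.png

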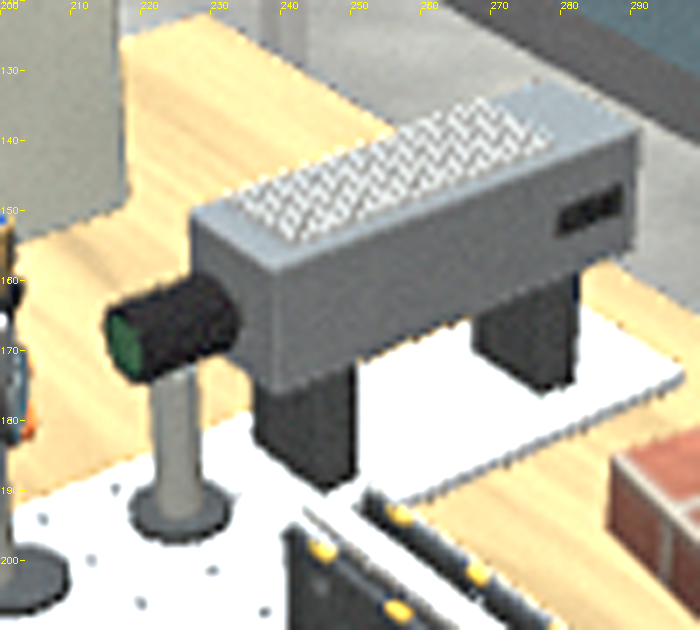

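Request:
drive_tool([
  [[-12, 0, 0], 0],
  [[-12, 0, 40], 7],
  [[-12, 0, 80], 14],
  [[-12, 0, 120], 21],
  [[-12, 10, 160], 28],
  [[-20, 30, 190], 35],
  [[-30, 60, 205], 42],
  [[-40, 98, 205], 49],
], fingers=60)

```text
time: 35.75
tool_pos: [568.5, 9.3, 309.8]
tcp_rot: [179.5, -0.3, 49.2]
ft_force: [1.2, 0.1, 0.3]
finger_gap: 59.7
```

Request:
drive_tool([
  [[-10, 38, 0], 7],
  [[-20, 76, 0], 14],
  [[-30, 114, 0], 21],
  [[-38, 152, 0], 28],
  [[-46, 190, 0], 35],
  [[-52, 228, 0], 42],
  [[-58, 266, 0], 49],
  [[-61.9, 298.2, 0], 56],
])

```text
time: 36.42
tool_pos: [503.7, 311.0, 304.0]
tcp_rot: [179.9, -0.1, 105.4]
ft_force: [1.2, 0.1, -1.0]
finger_gap: 59.8
```

Request:
drive_tool([
  [[0, 0, 0], 7],
  [[0, 0, 0], 14],
  [[0, 0, 0], 21],
  [[0, 0, 0], 28],
  [[0, 0, -10], 35],
  [[0, 0, -20], 40],
  [[0, 0, -30], 45],
  [[0, 0, -38], 45],
])

```text
time: 37.08
tool_pos: [504.5, 308.4, 264.8]
tcp_rot: [180.0, 0.0, 150.2]
ft_force: [-0.3, 0.6, -0.5]
finger_gap: 59.8
```

```bash
python3 - <<'E'
from h import *
st()
s=snap('side','w_s.png');t=snap('top','w_t.png');st()
zoom('w_s.png',150,80,100,110,6,'w_s2.png')
zoom('w_t.png',120,140,120,120,5,'w_t2.png')
E
```

```text
t 37.08 [504.5 308.4 264.8] [180.    0.  150.2] F [-0.3  0.6 -0.5] T [-0.06 -0.01 -0.02] gap 59.8
t 37.18 [503.8 308.  263.7] [-1.799e+02 -1.000e-01  1.498e+02] F [-1.2  0.6 -0.2] T [-0.03  0.02 -0.01] gap 60.1
```

View pics/w_s2.png

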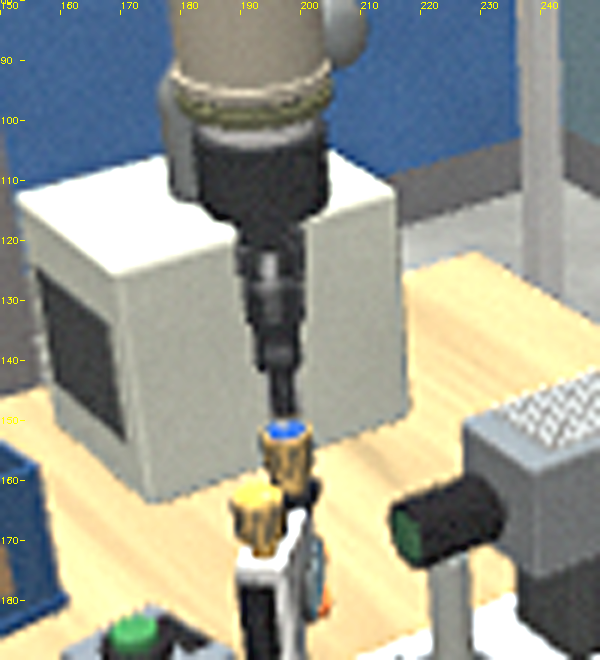

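View pics/w_t2.png

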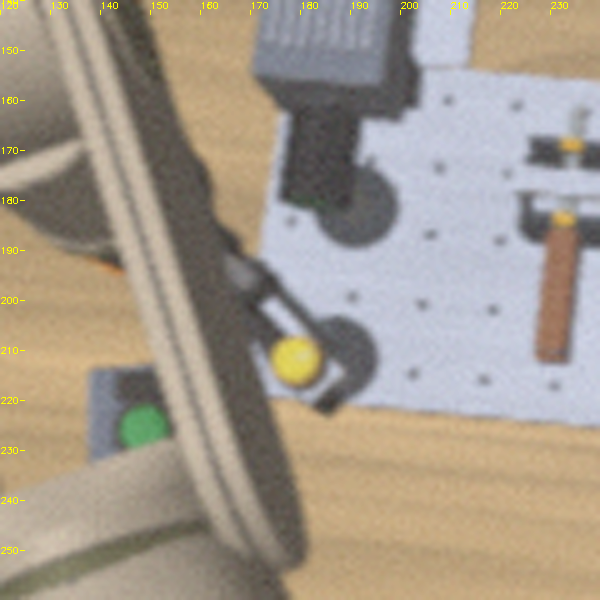

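Request:
drive_tool([
  [[0, 0, -15], 0],
  [[0, 0, -30], 0],
  [[0, 0, -43], 0],
  [[0, 0, -50], 0],
  [[0, 0, -50], 0],
  [[0, 0, -50], 0],
  [[0, 0, -50], 0],
  [[0, 0, -50], 0],
])

```text
time: 37.85
tool_pos: [504.9, 308.5, 216.6]
tcp_rot: [179.9, 0.1, 150.0]
ft_force: [-0.1, -0.6, 0.2]
finger_gap: 60.0
```

Request:
drive_tool([
  [[0, 0, 0], 0],
  [[0, 0, 0], 0],
  [[0, 0, 0], 0],
  [[0, 0, 0], 0],
  [[0, 0, 0], 0],
  [[0, 0, 0], 0],
  [[0, 0, 0], 0],
  [[0, 0, 0], 0],
], fingers=22, squeeze=40)

```text
time: 38.52
tool_pos: [505.1, 309.2, 216.4]
tcp_rot: [179.8, 0.1, 150.0]
ft_force: [2.6, 4.3, 2.2]
finger_gap: 28.9
```

Request:
drive_tool([
  [[0, 0, 0], -5],
  [[0, 0, 0], -12],
  [[0, 0, 0], -18],
  [[0, 0, 0], -22],
  [[0, 0, 0], -26],
  [[0, 0, 0], -30],
  [[0, 0, 0], -30],
  [[0, 0, 0], -30],
])

```text
time: 39.18
tool_pos: [504.4, 308.5, 216.3]
tcp_rot: [180.0, -0.0, 120.0]
ft_force: [-2.8, -0.4, 4.9]
finger_gap: 28.9
```

```bash
cat >> h.py <<'E'
def onplane(s,uv,yc=-140):
    o,D=ray(s,uv); n=np.array([0,np.sin(np.radians(25)),np.cos(np.radians(25))]); p=np.array([0,yc,80.])
    return o+D*(((p-o)@n)/(D@n))[:,None]
def spot(tag,seed_t=None):
    st(); s=snap('side',tag+'_s.png');t=snap('top',tag+'_t.png')
    for n,i,roi in(('top',t,(292,198,324,243)),('side',s,(240,236,302,266))):
        b=[x for x in blobs(i,lambda r,g,b:(r-g>30)&(r-b>25),2,roi)[0]]
        for c,a,bb in b:
            c2=wc(i,c,4,RD); print(n,c.round(1),c2.round(2),a,onplane(i,[c2]).round(1)[0])
    return s,t
E
python3 -c "
from h import *
spot('x1')"
```

```text
t 39.18 [504.4 308.5 216.3] [180.  -0. 120.] F [-2.8 -0.4  4.9] T [-0.03  0.45  0.01] gap 28.9
top [302.9 214.4] [302.93 214.34] 11 [ 505.5 -124.4   72.7]
side [271.  246.5] [271.11 246.68] 10 [ 505.7 -122.9   72. ]
```

Request:
drive_tool([
  [[0, 0, 0], -7],
  [[0, 0, 0], -14],
  [[0, 0, 0], -21],
  [[0, 0, 0], -28],
  [[0, 0, 0], -35],
  [[0, 0, 0], -42],
  [[0, 0, 0], -49],
  [[0, 0, 0], -56],
])

```text
time: 39.95
tool_pos: [502.6, 308.4, 216.3]
tcp_rot: [-179.8, 0.1, 63.7]
ft_force: [-13.0, -1.4, 11.7]
finger_gap: 28.9
```

Request:
drive_tool([
  [[0, 0, 0], -7],
  [[0, 0, 0], -14],
  [[0, 0, 0], -21],
  [[0, 0, 0], -28],
  [[0, 0, 0], -35],
  [[0, 0, 0], -42],
  [[0, 0, 0], -48],
  [[0, 0, 0], -53],
])

```text
time: 40.62
tool_pos: [501.5, 309.8, 216.2]
tcp_rot: [-179.8, 0.3, 10.8]
ft_force: [-18.2, 4.5, 12.2]
finger_gap: 29.0
```

```bash
python3 -c "
from h import *
s,t=spot('x2')
print('mark top',onplane(t,[(308.5,225.5)]))
zoom('x2_t.png',280,185,60,65,10,'x2_t1.png');zoom('x2_s.png',235,230,75,45,10,'x2_s1.png')"
```

```text
t 40.62 [501.5 309.8 216.2] [-179.8    0.3   10.8] F [-18.2   4.5  12.2] T [0.81 2.76 0.07] gap 29.0
top [302.2 224. ] [302.25 224.19] 10 [ 472.4 -124.6   72.8]
side [263. 251.] [263.1  251.12] 9 [ 473.  -123.2   72.1]
mark top [[ 468.82987292 -144.44853947   82.07438802]]
```

View pics/x2_t1.png

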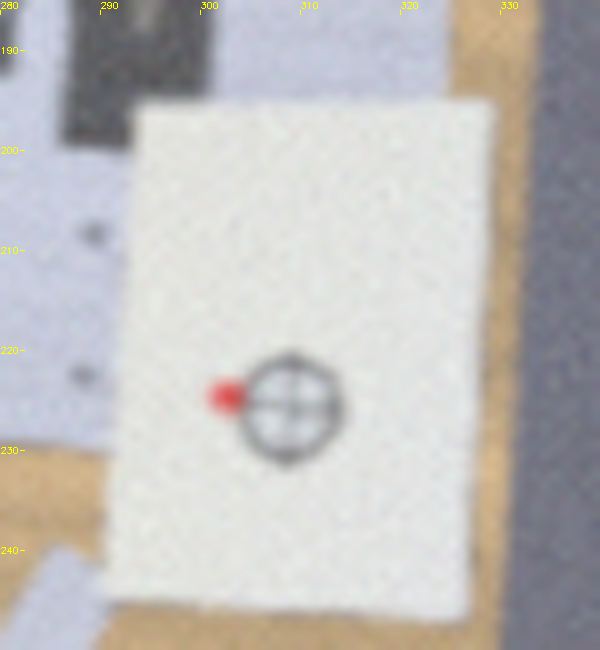

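View pics/x2_s1.png

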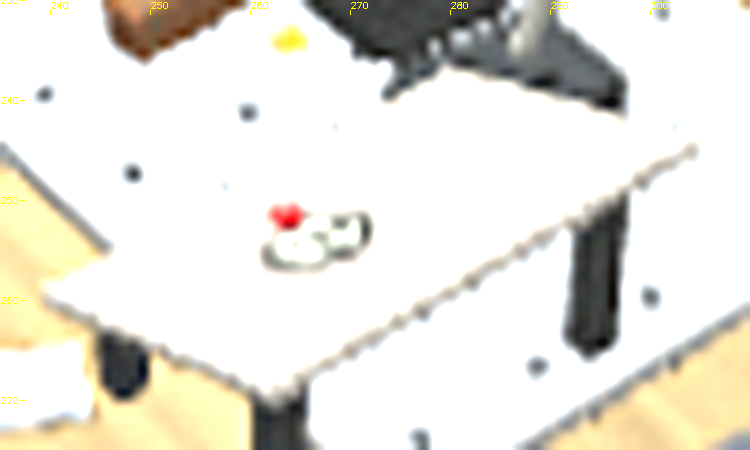

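Request:
drive_tool([
  [[0, 0, 0], -3],
  [[0, 0, 0], -6],
  [[0, 0, 0], -9],
  [[0, 0, 0], -11],
  [[0, 0, 0], -11],
  [[0, 0, 0], -11],
  [[0, 0, 0], -11],
  [[0, 0, 0], -11],
])

```text
time: 41.38
tool_pos: [501.5, 310.2, 216.2]
tcp_rot: [-179.9, 0.3, 0.2]
ft_force: [-17.2, 5.9, 11.1]
finger_gap: 28.6
```

Request:
drive_tool([
  [[0, 0, 0], 0],
  [[0, 0, 0], 0],
  [[0, 0, 0], 0],
  [[0, 0, 0], 0],
  [[0, 0, 10], 0],
  [[0, 0, 30], 0],
  [[0, 0, 60], 0],
  [[0, 0, 75], 0],
], fingers=60)

```text
time: 42.05
tool_pos: [505.2, 308.3, 294.3]
tcp_rot: [-179.9, -0.2, -0.0]
ft_force: [1.2, 0.8, 1.2]
finger_gap: 59.7
```

```bash
python3 -c "
from h import *
s,t=spot('x3')
b=wc(t,(178.5,211.5),5,Y);a=wc(s,(192,162),5,Y);print(a,b,'tilt',tri(s,a,t,b))
"
```

```text
t 42.05 [505.2 308.3 294.3] [-179.9   -0.2   -0. ] F [1.2 0.8 1.2] T [-0.03 -0.    0.05] gap 59.7
top [302. 225.] [302.09 224.99] 9 [ 469.7 -124.3   72.7]
side [262.4 251.5] [262.21 251.6 ] 10 [ 469.5 -123.1   72.1]
[190.89928777 161.74890666] [177.04066125 212.14891789] tilt [[449.27846204 256.80152345 223.53933327   1.64225691]]
```

Request:
drive_tool([
  [[-25, -22, 0], 0],
  [[-50, -44, 0], 0],
  [[-57, -51, 0], 0],
  [[-57, -51, -10], 0],
  [[-57, -51, -30], 0],
  [[-57, -51, -50], 0],
  [[-57, -51, -68], 0],
  [[-57, -51, -75], 0],
])

```text
time: 42.82
tool_pos: [446.1, 256.7, 211.3]
tcp_rot: [179.9, 0.3, -0.0]
ft_force: [0.0, 1.0, -1.0]
finger_gap: 59.8
```

Request:
drive_tool([
  [[0, 0, 0], 0],
  [[0, 0, 0], 0],
  [[0, 0, 0], 0],
  [[0, 0, 0], 0],
  [[0, 0, 0], 0],
  [[0, 0, 0], 0],
  [[0, 0, 0], 0],
  [[0, 0, 0], 0],
], fingers=22, squeeze=40)

```text
time: 43.48
tool_pos: [447.8, 257.6, 216.1]
tcp_rot: [-179.9, -0.1, 0.0]
ft_force: [0.5, 2.0, 1.8]
finger_gap: 28.8
```

Request:
drive_tool([
  [[0, 0, 0], 5],
  [[0, 0, 0], 12],
  [[0, 0, 0], 18],
  [[0, 0, 0], 24],
  [[0, 0, 0], 30],
  [[0, 0, 0], 36],
  [[0, 0, 0], 40],
  [[0, 0, 0], 40],
])

```text
time: 44.15
tool_pos: [448.0, 257.0, 216.1]
tcp_rot: [179.9, -0.1, 40.2]
ft_force: [0.6, -1.4, 2.6]
finger_gap: 28.5
```

```bash
python3 -c "
from h import *
s,t=spot('x4')
"
```

```text
t 44.15 [448.  257.  216.1] [ 1.799e+02 -1.000e-01  4.020e+01] F [ 0.6 -1.4  2.6] T [-0.16 -0.25  0.03] gap 28.5
top [305.5 225.5] [305.64 225.5 ] 12 [ 468.5 -135.6   77.9]
side [264.4 252.7] [264.5  252.55] 9 [ 469.1 -135.    77.7]
```

Request:
drive_tool([
  [[0, 0, 0], 5],
  [[0, 0, 0], 10],
  [[0, 0, 0], 15],
  [[0, 0, 0], 20],
  [[0, 0, 0], 25],
  [[0, 0, 0], 30],
  [[0, 0, 0], 31],
  [[0, 0, 0], 31],
])

```text
time: 44.92
tool_pos: [448.4, 256.7, 216.1]
tcp_rot: [179.9, -0.0, 70.9]
ft_force: [4.9, -3.7, 3.6]
finger_gap: 28.7
```

```bash
python3 -c "
from h import *
s,t=spot('x5')
zoom('x5_t.png',290,205,35,40,15,'x5_t1.png');zoom('x5_s.png',250,240,35,25,20,'x5_s1.png')"
```

```text
t 44.92 [448.4 256.7 216.1] [179.9  -0.   70.9] F [ 4.9 -3.7  3.6] T [-0.52 -0.79  0.03] gap 28.7
top [308.5 225.5] [308.51 225.67] 12 [ 468.3 -144.5   82.1]
side [266.1 253.2] [266.   253.26] 10 [ 468.4 -143.1   81.4]
```

View pics/x5_t1.png

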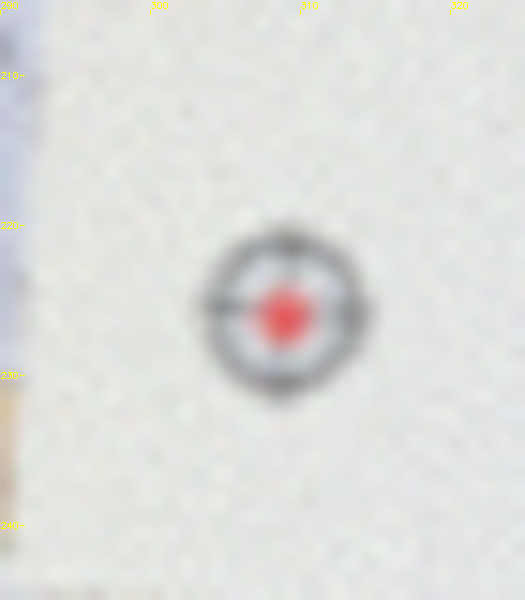

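View pics/x5_s1.png

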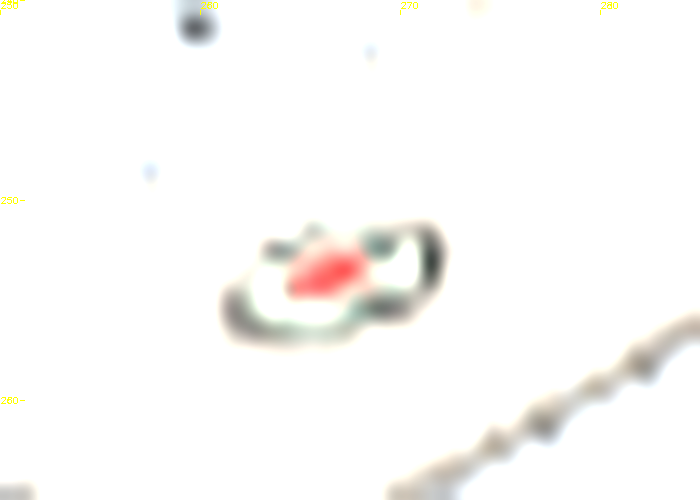

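Request:
drive_tool([
  [[0, 0, 0], 0],
  [[0, 0, 0], 0],
  [[0, 0, 0], 0],
  [[0, 0, 0], 0],
  [[0, 0, 10], 0],
  [[0, 0, 30], 0],
  [[0, 0, 60], 0],
  [[0, 0, 75], 0],
], fingers=60)

```text
time: 45.68
tool_pos: [447.9, 257.5, 294.1]
tcp_rot: [179.9, -0.1, 71.0]
ft_force: [0.9, 0.4, 0.2]
finger_gap: 60.4
```

Request:
drive_tool([
  [[-7, 30, 0], 0],
  [[-15, 65, 0], 0],
  [[-22, 95, 0], 0],
  [[-30, 125, 0], 0],
  [[-30.5, 126, -25], 0],
  [[-30.5, 126, -60], 0],
  [[-30.5, 126, -95], 0],
  [[-30.5, 126, -130], 0],
], fingers=0)

```text
time: 46.35
tool_pos: [416.8, 383.8, 160.0]
tcp_rot: [180.0, -0.1, 71.0]
ft_force: [0.0, -0.7, -0.7]
finger_gap: -0.0
```

```bash
python3 -c "
from h import *
s,t=spot('y1')
zoom('y1_t.png',190,150,140,100,5.5,'y1_t1.png');zoom('y1_s.png',130,130,180,130,4.4,'y1_s1.png')"
```

```text
t 46.35 [416.8 383.8 160. ] [ 1.8e+02 -1.0e-01  7.1e+01] F [ 0.  -0.7 -0.7] T [-0.01  0.01  0.04] gap -0.0
top [308.5 225.5] [308.52 225.62] 12 [ 468.4 -144.5   82.1]
side [266.5 253. ] [266.23 253.11] 10 [ 469.4 -143.    81.4]
```

View pics/y1_t1.png

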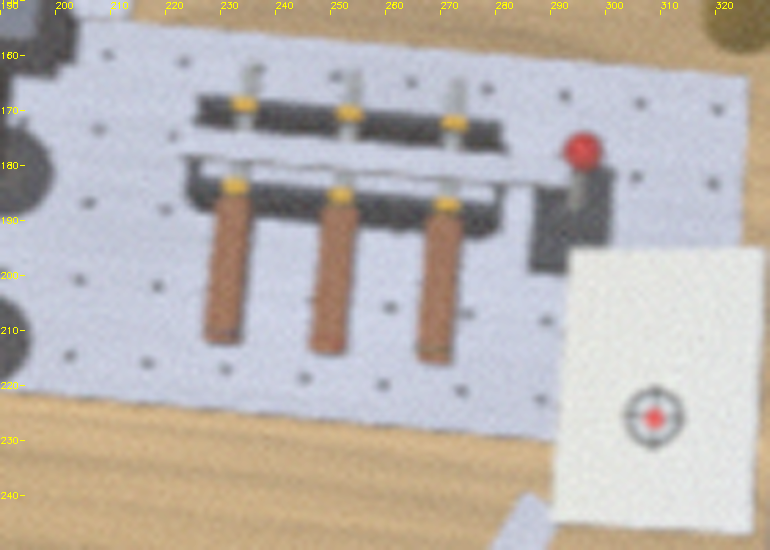

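View pics/y1_s1.png

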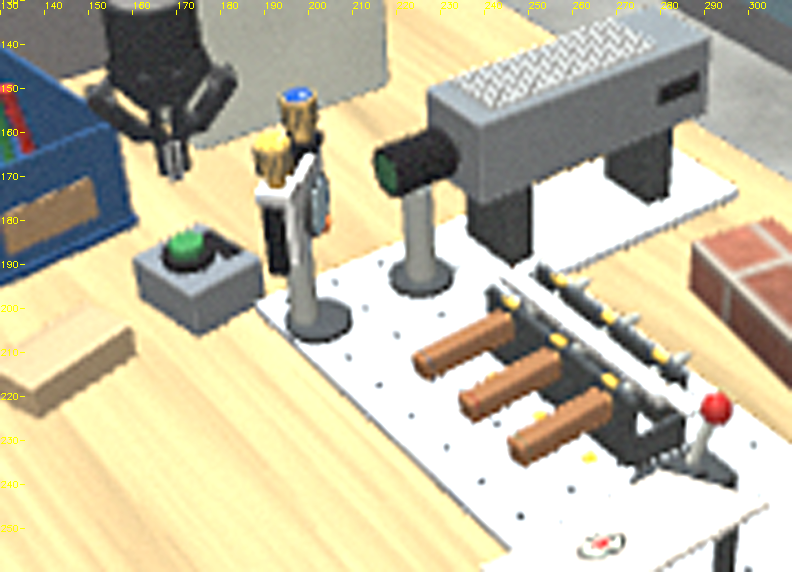

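Request:
drive_tool([
  [[0, 0, -25], 0],
  [[0, 0, -50], 0],
  [[0, 0, -60], 0],
  [[0, 0, -64], 0],
  [[0, 0, -68], 0],
  [[0, 0, -71], 0],
  [[0, 0, -74], 0],
  [[0, 0, -76], 0],
])

```text
time: 47.12
tool_pos: [418.1, 384.1, 87.6]
tcp_rot: [179.9, -0.1, 71.0]
ft_force: [-11.6, -8.9, 32.6]
finger_gap: -0.1
```

Request:
drive_tool([
  [[0, 0, -1], 0],
  [[0, 0, -2], 0],
  [[0, 0, -3], 0],
  [[0, 0, -4], 0],
  [[0, 0, -4], 0],
  [[0, 0, -4], 0],
  [[0, 0, -4], 0],
  [[0, 0, -4], 0],
])

```text
time: 47.78
tool_pos: [418.2, 384.2, 87.3]
tcp_rot: [179.9, -0.1, 71.0]
ft_force: [-19.1, -16.0, 47.8]
finger_gap: -0.1
```

```bash
python3 -c "
from h import *
s,t=spot('z1')
zoom('z1_s.png',140,130,80,80,8,'z1_s1.png')"
```

```text
t 47.78 [418.2 384.2  87.3] [ 1.799e+02 -1.000e-01  7.100e+01] F [-19.1 -16.   47.8] T [-2.78  3.35  0.06] gap -0.1
top [308.5 225.5] [308.55 225.61] 12 [ 468.5 -144.6   82.2]
side [266.5 253. ] [266.23 253.11] 10 [ 469.4 -143.    81.4]
```

View pics/z1_s1.png

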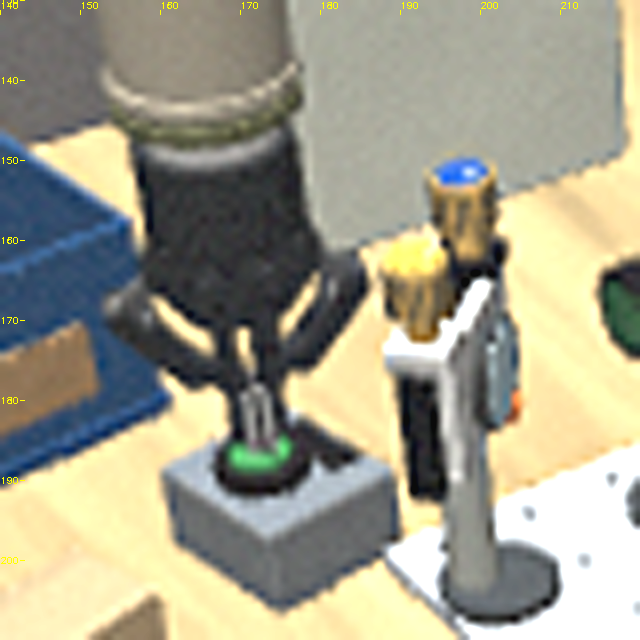

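Request:
drive_tool([
  [[0, 0, 5], 0],
  [[0, 0, 15], 0],
  [[0, 0, 40], 0],
  [[0, 0, 80], 0],
  [[0, 0, 115], 0],
  [[0, 0, 145], 0],
  [[0, 0, 170], 0],
  [[0, 0, 170], 0],
])

```text
time: 48.55
tool_pos: [419.4, 385.2, 258.6]
tcp_rot: [179.6, -0.6, 71.0]
ft_force: [0.6, 0.7, -0.3]
finger_gap: -0.3
```

Request:
drive_tool([
  [[-10, 30, 0], 0],
  [[-20, 60, 0], 0],
  [[-30, 90, 0], 0],
  [[-40, 110, 0], 0],
  [[-40, 110, 0], 0],
  [[-40, 110, 0], 0],
  [[-40, 110, 0], 0],
  [[-40, 110, 0], 0],
])

```text
time: 49.22
tool_pos: [377.4, 492.3, 250.4]
tcp_rot: [180.0, 0.0, 70.9]
ft_force: [0.6, -0.2, 0.8]
finger_gap: -0.2
```

```bash
python3 -c "
from h import *
s,t=spot('z2')
a=wc(s,(171.5,185),6,G);b=wc(t,(148,225.5),6,G);print('btn',tri(s,a,t,b))
a=wc(s,(291.6,221.9),5,RD);b=wc(t,(295.4,177.9),5,RD);print('ball',tri(s,a,t,b))
zoom('z2_s.png',130,130,180,135,4.4,'z2_s1.png')
cv2.imwrite('pics/z2_t1.png',cv2.resize(cv2.imread('pics/z2_t.png'),(800,600),interpolation=cv2.INTER_CUBIC))"
```

```text
t 49.22 [377.4 492.3 250.4] [180.    0.   70.9] F [ 0.6 -0.2  0.8] T [ 0.03  0.01 -0.01] gap -0.2
top [308.5 225.5] [308.54 225.63] 12 [ 468.4 -144.6   82.1]
side [266.5 253. ] [266.23 253.11] 10 [ 469.4 -143.    81.4]
btn [[417.92554052 382.8262837   69.00987737   0.72542477]]
ball [[ 6.26210687e+02 -8.81378227e+01  9.04886764e+01  3.23477913e-01]]
```

View pics/z2_s1.png

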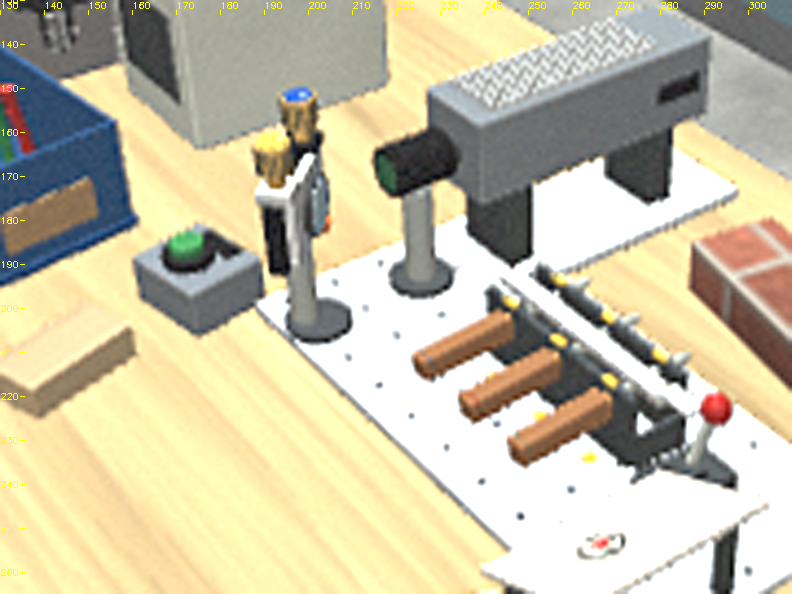

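View pics/z2_t1.png

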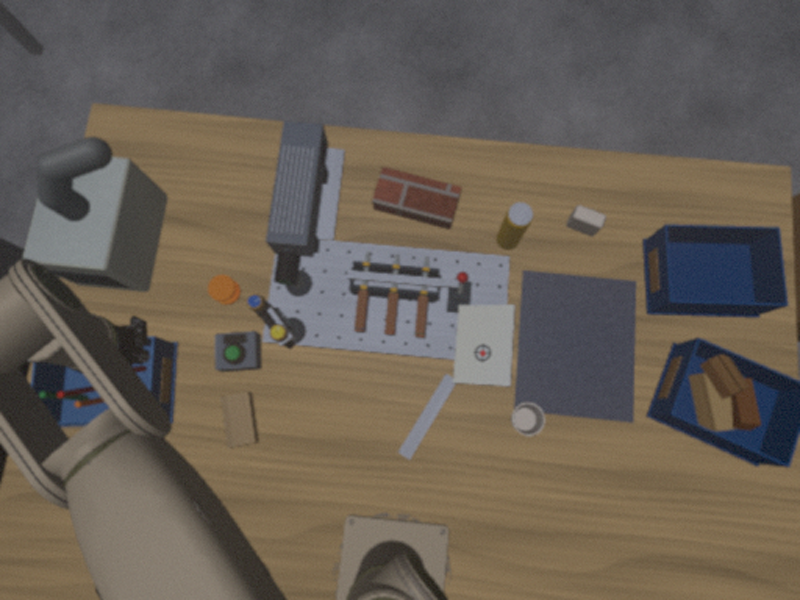

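```bash
python3 -c "
from h import *
print(r.hand_in()); st()"
```

```text
the job is handed in; nothing more can be done
None
the job is handed in; nothing more can be done
```

The job is done and handed in at about 49 s of the 208 s allowed; the hand-in itself gave no verdict.

**What I did:**
- I pulled the clamp lever open.
- I slid all three punches home: green into the right eye, red into the middle and blue into the left. Each was pressed until the push met about 21 N.
- I pushed the lever over to its stop.
- I turned the pan screw about −150° and the tilt screw about +71°.
- I pressed the green button once, to about 48 N against its stop, and let it go.

**Last checks, after pulling the arm clear:**
- **Spot:** it was at (468.4, −144.6) mm, against the mark at (468.8, −144.4) mm in the top view. Both views show it inside the ring; the side view places it within about 2 mm of that.
- **Clamp:** the lever ball was at x = 626 mm, against 623 mm when clamped at the start.
- **Punches:** all three handles look flush against the plate, with their tips showing past the far plate. I judged this from the pictures and the contact force, and did not measure the angles.
- **Button:** it was back up, at its starting height of 69 mm.
- **Bystanders and arm:** the bystanders look unmoved and the arm was touching nothing.

**What disagreed:**
- Camera heights read 1 to 4 mm above the stated ones.
- The pan knob was about 3 mm from where the cameras placed it, which put about 22 N sideways and upwards on the gripper while it was turned. The spot followed as predicted.
- The mirror was not touched in any picture, but I had no direct reading of contact on it.

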